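# Clamp a boring bar in the V-block stand with the ratchet knob

## Task

Lay the bright steel boring bar (the one with the gold insert in its head) in the two V-blocks of the blue clamping stand, plain end towards the stop, slide it under the bridge and press it gently home against the end stop without shoving the stop hard. Then clamp it: turn the red ratchet knob clockwise until it slips and clicks at its set torque, two to four clicks and no more, and let go, leaving the bar home against the stop, the dark bar in its rest and everything else where it was.

Things in the scene. Friction and masses are not known exactly. Their poses are not given: they have to be found in the camera images.
- bar_grip (a point): Boring bar to be clamped: bright steel shank 20 mm in diameter, 0.4 to 0.75 kg, 230 mm long over all; at one end a head 21 mm square, 24 mm long, with a gold insert. Point on the shank's axis, 8 mm from the centre of mass, 112 mm from the plain end: grip here, across the shank. x along the shank to the plain end, z up. It starts in one groove of the plywood rest, axis 52 mm above the table.
- bar_nose (a point): Centre of the boring bar's plain end (it goes against the stop), on the shank's axis, 112 mm from bar_grip. x points out of the bar.
- bar_rest: Plywood rest, fixed, 200 x 165 mm, base 12 mm thick. Origin at the middle of its underside, x along the two grooves, which run at y = -42.5 and +42.5 mm. The bars lie on two cross pieces, 56 mm tall, at x = -74 to -56 mm and +56 to +74 mm; between them there is room for fingers.
- dark_bar: Black bar of the same diameter and length with a black head, in the other groove of the rest, 85 mm beside the boring bar. Leave it there. Origin on its axis, 112 mm from its plain end; x towards the plain end.
- stand: Clamping stand, fixed: blue plate 270 x 110 x 15 mm. Origin at the middle of its underside, x along the V-grooves to the end stop, z up. Two steel V-blocks (90 degree grooves, 52 mm wide, 56 mm tall) at x = -108 to -90 mm and +14 to +82 mm; the gap between them has room for fingers that hold the bar, its floor 15 mm above the table. A bar in the grooves has its axis at y = 0, z = 52 mm.
- lay_point (a point): Point in the stand (its frame: x = -70 mm, y = 0, z = 52 mm; same axes as the stand) where bar_grip comes when the bar is laid into both grooves from above: its plain end is then at x = +42 mm, on the farther V-block, 13 mm short of the bridge. From there it slides 42 to 50 mm in +x to the stop.
- bridge_top (a point): Middle of the top of the dark steel clamp bridge, at x = +66 mm, y = 0, z = 96 mm in the stand's frame. The bridge is 22 mm long in x and 86 mm wide; its underside is 80 mm above the table, its legs stand 62 mm apart inside, astride the farther V-block. The bar passes beneath.
- stop_screw: Adjustable end stop, a steel spindle 15 mm in diameter, rigid to the touch, in a post at the stand's far end. Origin at the centre of its end face (as stop_face). The bar should press on it with 2 to 30 N, not more.
- stop_face (a point): Centre of the end stop's face, where the bar's plain end goes. In the stand's frame it is at x = +84 to +92 mm (set differently each time), y = 0, z = 52 mm. x as the stand's x, away from the bar.
- clamp_pad: Brass pad 18 mm in diameter on the clamp spindle below the bridge. Origin at the centre of its underside. It goes down without turning as the screw is turned clockwise seen from above, 12 mm a turn (1.9 mm a radian). At first it is 3 to 5.5 mm above a bar that lies in the grooves (1.6 to 2.9 rad of turning); tight, it bears on the bar with about 115 N.
- knob_grip (a point): Red knurled ratchet knob on the clamp screw: upright cylinder 32 mm in diameter, 34 mm tall, above the bridge. Point on its vertical axis, 15 mm below its top, 127 to 131 mm above the table; sinks 1.9 mm a radian turned clockwise. Running the screw takes 0.15 to 0.2 N m; with the pad on the bar the torque climbs within about 0.6 rad to 0.43 N m, where the ratchet clutch slips.
- knob_top (a point): Centre of the red knob's top, 15 mm above knob_grip. Once the clutch slips the knob turns on alone, 12 clicks a turn (0.52 rad each), the torque swinging between 0.2 and 0.43 N m. The first click is past at 0.26 rad of slip, the second at 0.79, fourth at 1.83, fifth at 2.36. The knob is sprung: it springs back 0.1 to 0.2 rad when let go; it may be gripped anew at will.
- knob_mark (a point): White mark at the lower end of the red knob's side, 16 mm from its axis. In line with the collar's mark at the start; with the knob let go, the angle between the two marks is how far the ratchet has slipped (white mark clockwise of black).
- collar_mark (a point): Black mark on the top edge of the silver collar, 19.5 mm from the axis. The collar, 39 mm in diameter and 8 mm tall, is just under the knob (its top 19 mm below knob_grip) and solid with the screw: gripping it would go past the clutch, so grip the red knob only.
- insert_box: Bystander: yellow and grey insert box 66 x 46 x 19 mm. Leave alone.
- collet: Bystander: steel collet 33 mm in diameter, 40 mm tall. Leave alone.
- clamp_nut: Bystander: dark steel nut ring 42 mm in diameter, 18 mm tall. Leave alone.
- caliper: Bystander: caliper with a grey slide, 155 mm long, lying flat. Leave alone.
- spanner: Bystander: small flat spanner 170 mm long. Leave alone.
- oil_bottle: Bystander: white plastic oil bottle 52 mm in diameter, 130 mm tall. Leave alone.
Not all that is in view belongs to the job. Of the things shaped like the part that bears bar_grip, the bare steel one is meant.

How it is judged:
On the way, in this order (a step that is already met when the one before it is completed fails the run):
1. the bar lies in both V-blocks under the bridge and is pressed home against the end stop (felt with more than 2 N) (contact force between boring_bar and stop_screw above 2 N and x of bar_nose in the frame of stop_face above -0.002 m and distance between bar_nose and stop_face below 0.003 m and angle between the x axis of bar_grip and the x axis of stop_face, either way round below 0.03 rad), for 0.1 s.
2. the ratchet has slipped at least two clicks with the pad tight on the bar (more than 70 N) (horizontal distance between knob_mark and collar_mark above 0.0135 m and contact force between clamp_pad and boring_bar above 70 N), for 0.1 s.
At the end, for the whole second after the job is handed in: The bar lies in both V-blocks with its plain end within 3 mm of the stop face and along the groove within 0.03 rad; the clamp pad bears on it with over 50 N; the ratchet has slipped at least two clicks (0.76 rad) but less than 2.4 rad; the bar is at rest, nothing else disturbed (distance between bar_nose and stop_face below 0.003 m and angle between the x axis of bar_grip and the x axis of stop_face, either way round below 0.03 rad and horizontal distance between knob_mark and collar_mark above 0.0135 m and contact force between clamp_pad and boring_bar above 50 N and linear speed of boring_bar below 0.01 m/s); the robot touches nothing.
It fails at once if the bar is pushed against the end stop with more than 30 N (contact force between boring_bar and stop_screw above 30 N).
It fails at once if the ratchet is slipped on to a fifth click (more than 2.4 rad) (horizontal distance between knob_mark and collar_mark above 0.0331 m).
It fails at once if the bar is squeezed with more than 220 N (the screw turned past its clutch) (contact force between clamp_pad and boring_bar above 220 N).
It fails at once if the dark bar is moved by more than 20 mm (distance of dark_bar from where it was at the start of the episode above 0.02 m).
It fails at once if a bystander on the bench is moved by more than 30 mm (distance of any of insert_box, collet, clamp_nut, caliper, spanner, oil_bottle from where it was at the start of the episode above 0.03 m).
It also fails if it takes over 72 s, if anything falls off the work surface, if the arm or the gripper's body presses on something with over 40 N, if the wrist force passes 120 N, or if a joint passes its speed limit or range.

## Robot

A 6-joint arm with a two-finger parallel gripper is mounted at the origin on the work surface. World frame = base frame: x ahead of the robot, y to its left, z up, the work surface at z = 0. Lengths are in m, angles in rad, forces in N, time in s.
With the tool pointing down it reaches from about 0.3 to 0.875 m from the base axis. Payload 6.4 kg.
Tool frame: the origin (TCP) lies midway between the tips of the shut fingers; the grasp point (between the pads) lies 19 mm behind it; z points along the fingers, y is the direction in which the jaws open and shut (so a half turn about z gives the same grasp; the last joint's range is limited). The gripper opens to 85 mm and grips with 20 to 120 N. Pads are 22 mm wide; open, the fingers measure 114 mm over their backs; the gripper's body (76 mm by 85 mm) begins 54 mm behind the grasp point. The pads swing forward as they close: fully open they stand 13 mm farther back than shut.
Start: joints at [-1.52, 0.181, 1.607, -0, 1.354, -0.206], TCP at [0.146, -0.556, 0.231] pointing down, gripper open.
Joint ranges: [-2.99, 2.99], [-0.89, 2.07], [0.3, 2.58], [-1.14, 4.28], [0, 2.63], [-3.12, 3.12]. Speed limits (rad/s): [2.57, 2.57, 3.01, 3.14, 3.14, 3.14].

## Interface

Orientations are given as a unit quaternion [w, x, y, z].
In Python, from bench import ctrl, optics, ticket gives the robot as it stands. The module is installed in compiled form; this text tells all that it offers.
- The arm moves only by the tool step_arm, never from a script. Its argument "targets" is text: rows parted by semicolons, each of 6 numbers parted by spaces: the shift along the tool's x, y, z in mm, then the turn, a rotation vector about the tool's x, y, z in rad. In form: dx dy dz rx ry rz; .... A call has 1 to 8 rows; each row is the pose to reach, as a shift and turn from the pose commanded when the call began, along the tool's axes at that moment; what a row does not reach only later rows make up. A row lasts 1/8 s, in which the tool goes at most 62.5 mm and 10.7 degrees, less where a joint would pass 70% of its speed; a pose out of reach is approached as far as the arm can. A call with a gripper value outside its range is refused whole. "grip" is the opening in per cent of the stroke, from 0 (shut) to 100 (fully open), set as the call begins (left out, the last holds). The fingers move at their own pace and stop on an object; the grip force is fixed at half the most. Time passes only in rows, so rows that repeat a pose let the fingers close. It gives the time, the measured TCP pose, the force and the opening at its end, in the units of the state.
- ctrl.get_obs(): the state, without advancing time (a new reading comes with each control period).
- optics.camera(name): name is "side" or "top"; returns a dict with "image" (480x640x3 uint8, red, green, blue), "mtx" (3x3 intrinsics, pixels), "xyz" and "orientation" of the camera in the world. Camera axes: x right, y up, looking along -z (the intrinsics and any distortion apply to the point x, -y, -z); pixel columns grow to the right and rows downward; lengths in m; the calibration is good to about 2 mm. A picture is of the moment at which its call begins. There is no depth.
- ticket.hand_in(): hands the job in, once; it reports no verdict.
The state is a dict: "time_s": time; "q": joint angles; "dq": joint speeds; "joint_efforts": joint torques, N m; "eef_pos": TCP position; "eef_rot": TCP orientation; "wrist_force": force on the tool from outside, world axes, zero at the start; "torque": the same for the moment, N m; "opening": opening from 0.0 (shut) to 1.0 (fully open).
Only numpy, scipy, OpenCV 4.12 (cv2) and the standard library are available. Lean on these libraries where they do the work, as an engineer would, in place of code of your own. Each camera call takes 0.05 s, during which the arm holds its last target.

## Working session

There is one attempt and no reset: what is moved stays moved. The work goes in short steps, Python scripts to look and compute and a tool call to move; the robot and the scene stay as the last step left them, time stands still between calls to the robot, and variables do not carry over. Pictures are saved under pics/ and viewed, and the job is handed in when it is done.

Besides the shell and the picture viewer there is one more tool, called by a JSON object that holds its "name" and its "arguments". step_arm: Moves the arm, as the interface text tells. Its arguments: {"type":"object","properties":{"targets":{"type":"string"},"grip":{"type":"number"}},"required":["targets"]}

```bash
mkdir -p pics; ls; python3 - <<'E'
from bench import ctrl, optics, ticket
import cv2
print(ctrl.get_obs())
for n in ("side","top"):
    c=optics.camera(n)
    print(n,c["mtx"],c["xyz"],c["orientation"],[k for k in c])
    cv2.imwrite(f"pics/{n}0.png",c["image"][:,:,::-1])
E
```

```text
pics
{'time_s': 0.0, 'q': array([-1.52029149e+00,  1.81543685e-01,  1.60798698e+00,  1.35800858e-05,
        1.35379828e+00, -2.06286495e-01]), 'dq': array([-0.00029163,  0.00121759, -0.00032844, -0.00039474, -0.00085131,
        0.00031857]), 'joint_efforts': array([ 6.83321014e-04, -4.44871867e+01, -3.51334798e+01, -2.46712589e-04,
        9.11961106e-03,  1.80087045e-05]), 'eef_pos': array([ 0.14603831, -0.55558633,  0.23039283]), 'eef_rot': array([-8.64996179e-04,  9.91768408e-01,  1.28041675e-01,  7.41615502e-05]), 'wrist_force': array([ 0.10336978,  0.09903892, -0.04703461]), 'torque': array([-0.02319201,  0.01171516,  0.04084901]), 'opening': 1.0008001770733186}
side [[476.94256249   0.         325.22800047]
 [  0.         476.94256249 240.778234  ]
 [  0.           0.           1.        ]] [0.30020334 0.56835063 0.96285889] [-0.18446917 -0.06397088  0.31855678  0.92757772] ['image', 'mtx', 'xyz', 'orientation']
top [[594.0889617    0.         311.85192138]
 [  0.         594.0889617  242.38731792]
 [  0.           0.           1.        ]] [ 0.44623761 -0.0538504   1.45456804] [ 0.71421492  0.03723107 -0.0306466  -0.69826334] ['image', 'mtx', 'xyz', 'orientation']
```

View pics/side0.png

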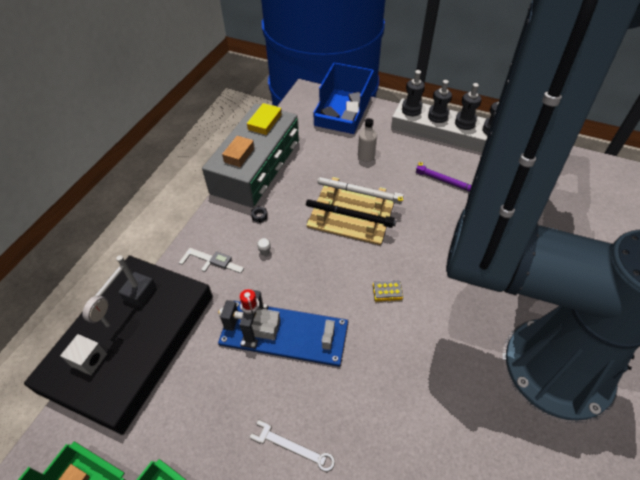

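View pics/top0.png

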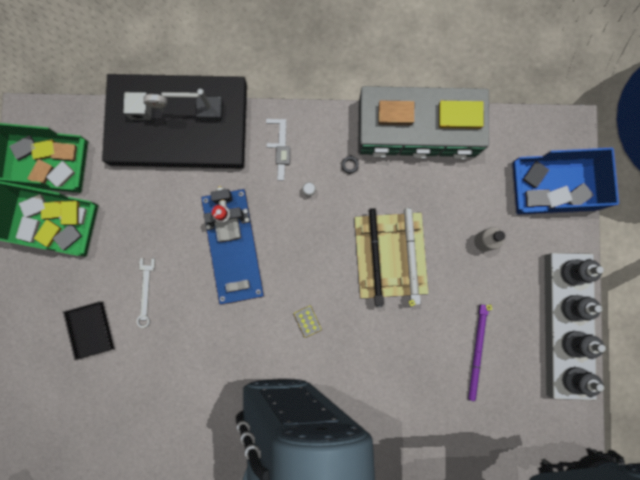

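```bash
cat > h.py <<'E'
import numpy as np, cv2
from scipy.spatial.transform import Rotation as R
from bench import ctrl, optics, ticket
def cam(n):
    c=optics.camera(n); q=c["orientation"]; c["R"]=R.from_quat([q[1],q[2],q[3],q[0]]).as_matrix(); return c
def ray(c,p):
    K=c["mtx"]; d=np.array([(p[0]-K[0,2])/K[0,0],-(p[1]-K[1,2])/K[1,1],-1.]); d=c["R"]@d; return np.array(c["xyz"]),d/np.linalg.norm(d)
def onz(c,p,z):
    o,d=ray(c,p); return o+d*(z-o[2])/d[2]
def proj(c,X):
    K=c["mtx"]; v=c["R"].T@(np.asarray(X,float)-c["xyz"]); return np.array([K[0,0]*v[0]/-v[2]+K[0,2],K[1,1]*-v[1]/-v[2]+K[1,2]])
def tri(c1,p1,c2,p2):
    o1,d1=ray(c1,p1);o2,d2=ray(c2,p2)
    A=np.stack([d1,-d2],1);s=np.linalg.lstsq(A,o2-o1,rcond=None)[0]
    a=o1+d1*s[0];b=o2+d2*s[1];return (a+b)/2,np.linalg.norm(a-b)
def crop(c,name,x0,y0,w,h,s):
    im=c["image"][y0:y0+h,x0:x0+w,::-1]; im=cv2.resize(im,None,fx=s,fy=s,interpolation=cv2.INTER_CUBIC)
    cv2.imwrite(f"pics/{name}.png",im)
E
python3 - <<'E'
from h import *
s=cam("side");t=cam("top")
crop(t,"t_stand",190,175,90,140,4.2)
crop(t,"t_rest",340,195,110,120,5)
crop(s,"s_stand",205,270,160,110,5)
crop(s,"s_rest",295,165,120,85,6)
E
```

```text
(no output)
```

View pics/t_stand.png

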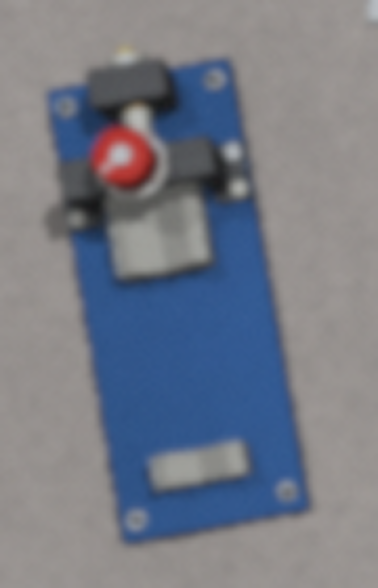

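View pics/t_rest.png

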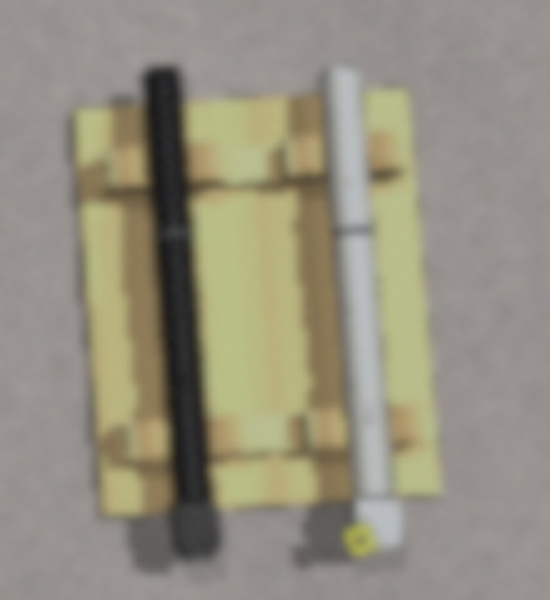

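View pics/s_stand.png

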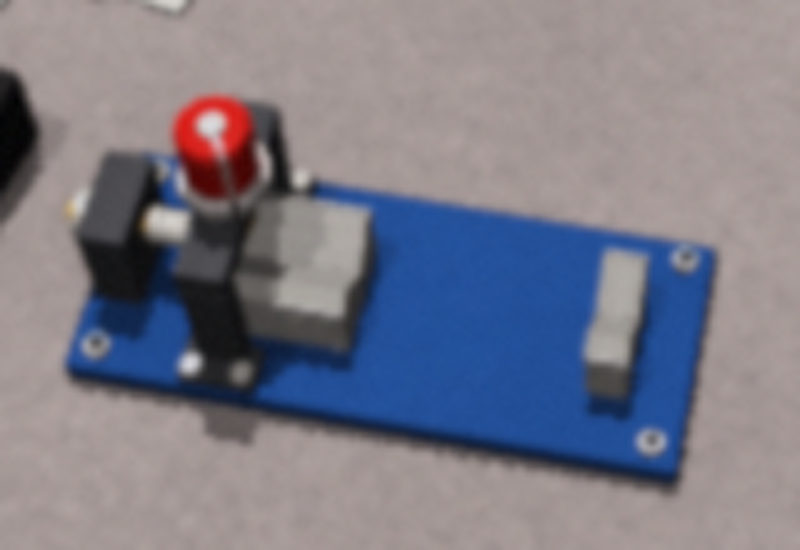

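View pics/s_rest.png

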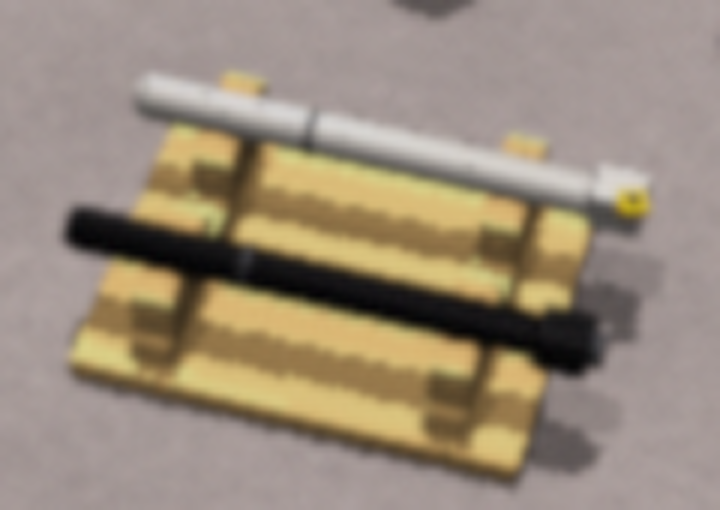

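```bash
cat > fit.py <<'E'
from h import *
from scipy.optimize import least_squares
s=cam("side");t=cam("top")
def P(c,off,sc): return lambda x,y: np.array([off[0]+(x+.5)/sc-.5,off[1]+(y+.5)/sc-.5])
ts=P(t,(190,175),4.2);tr=P(t,(340,195),5);ss=P(s,(205,270),5);sr=P(s,(295,165),6)
def W(p,X):
    a=p[2];X=np.asarray(X,float)
    return np.array([p[0]+np.cos(a)*X[0]-np.sin(a)*X[1],p[1]+np.sin(a)*X[0]+np.cos(a)*X[1],X[2]])
def fit(ob,p0):
    f=lambda p:np.concatenate([proj(c,W(p,X))-uv for c,uv,X in ob])
    r=least_squares(f,p0,loss='soft_l1');return r.x,r.fun.reshape(-1,2)
m=1e-3
C=[(135,55,15),(135,-55,15),(-135,-55,15),(-135,55,15)]
C=[tuple(m*np.array(c)) for c in C]
obt=[(t,ts(*u),X) for u,X in zip([(47,92),(232,58),(312,508),(122,543)],C)]
obs=[(s,ss(*u),X) for u,X in zip([(72,368),(150,157),(715,247),(675,470)],C)]
if __name__=="__main__":
    for ob in (obt,obs,obt+obs):
        p,r=fit(ob,[.5,.15,0]);print(p,"\n",r.round(2).tolist())
    stand=p
    for k in ((66,0,144),(66,0,129),(88,0,52),(-70,0,52)): print(k,W(p,m*np.array(k)),proj(t,W(p,m*np.array(k))),proj(s,W(p,m*np.array(k))))
    print("knob tri",tri(t,ts(122.5,155),s,ss(213,122)))
    print("nose",tri(t,tr(341.5,69),s,sr(141,95)),"head",tri(t,tr(379,547),s,sr(645,203)))
E
python3 fit.py
```

```text
[0.57256308 0.15549226 0.20516397] 
 [[-0.11, -0.67], [-0.08, -0.65], [-0.09, 0.65], [0.29, 0.61]]
[0.57094094 0.15219445 0.21205415] 
 [[-1.39, 0.02], [-1.85, -1.14], [1.37, -0.4], [1.5, 0.91]]
[0.5721713  0.15422248 0.2087646 ] 
 [[0.21, -0.39], [0.22, -0.52], [0.62, 0.71], [1.02, 0.83], [-2.38, 0.42], [-2.62, -0.76], [0.58, 0.34], [0.48, 1.73]]
(66, 0, 144) [0.63673828 0.16790108 0.144     ] [219.24793953 211.59271557] [246.8400913  295.78631128]
(66, 0, 129) [0.63673828 0.16790108 0.129     ] [220.33442025 212.5741607 ] [247.81031113 299.67006026]
(88, 0, 52) [0.65826061 0.17246062 0.052     ] [223.97775554 208.31292974] [242.57823615 316.53879347]
(-70, 0, 52) [0.50369116 0.13971488 0.052     ] [235.38259483 273.35850201] [314.47312013 328.61774029]
knob tri (array([0.63547805, 0.16757372, 0.15114744]), np.float64(0.0007528778133855314))
nose (array([ 0.66722972, -0.26530302,  0.05640561]), np.float64(0.0007303899588418714)) head (array([ 0.44095765, -0.28405494,  0.0604088 ]), np.float64(0.001083521705212667))
```

```bash
cat > ov.py <<'E'
from fit import *
def box(x0,x1,y0,y1,z0,z1):
    v=[(x,y,z) for x in(x0,x1) for y in(y0,y1) for z in(z0,z1)]
    return [(a,b) for i,a in enumerate(v) for b in v[i+1:] if sum(p!=q for p,q in zip(a,b))==1]
def circ(cx,cy,r,z,n=24):
    q=[(cx+r*np.cos(i*2*np.pi/n),cy+r*np.sin(i*2*np.pi/n),z) for i in range(n+1)];return list(zip(q[:-1],q[1:]))
def draw(c,p,segs,name,x0,y0,w,h,sc,dz=0):
    im=c["image"][y0:y0+h,x0:x0+w,::-1]; im=cv2.resize(im,None,fx=sc,fy=sc,interpolation=cv2.INTER_CUBIC)
    for a,b in segs:
        A,B=[((proj(c,W(p,m*np.array(k)))-[x0,y0]+.5)*sc-.5) for k in(a,b)]
        cv2.line(im,tuple(np.round(A).astype(int).tolist()),tuple(np.round(B).astype(int).tolist()),(0,255,0),1,cv2.LINE_AA)
    cv2.imwrite(f"pics/{name}.png",im)
STAND=box(-135,135,-55,55,0,15)+box(-108,-90,-26,26,15,56)+box(14,82,-26,26,15,56)+box(55,77,-43,43,80,96)+circ(66,0,16,144)+circ(66,0,19.5,110)
REST=box(-100,100,-82.5,82.5,0,12)+box(-74,-56,-82.5,82.5,12,56)+box(56,74,-82.5,82.5,12,56)
if __name__=="__main__":
    p,_=fit(obt,[.5,.15,0])
    draw(t,p,STAND,"o1",190,175,90,140,4.2)
    draw(s,p,STAND,"o2",205,270,160,110,5)
E
python3 ov.py
```

```text
(no output)
```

View pics/o1.png

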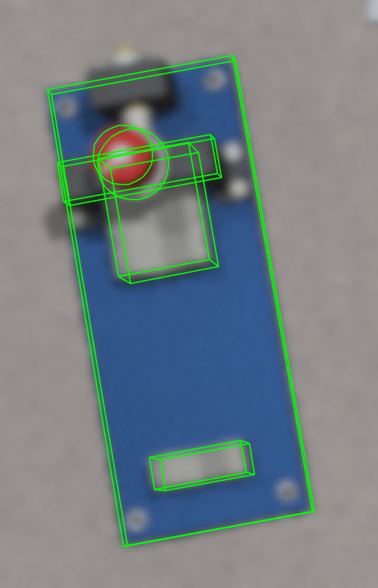

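View pics/o2.png

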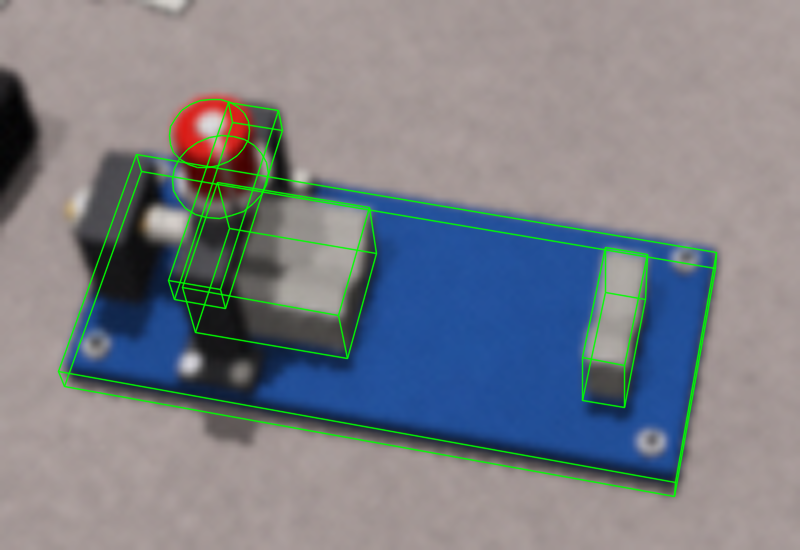

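```bash
cat > bar.py <<'E'
from ov import *
for c,a,b in ((t,tr(341.5,69),tr(379,547)),(s,sr(141,95),sr(645,203))):
    A=onz(c,a,.052);B=onz(c,b,.052);d=A-B;print(A,B,np.linalg.norm(d),np.arctan2(d[1],d[0]))
C=[(100,82.5,12),(100,-82.5,12),(-100,-82.5,12),(-100,82.5,12)]
C=[tuple(m*np.array(c)) for c in C]
ob=[(t,tr(*u),X) for u,X in zip([(73,110),(410,89),(441,494),(102,517)],C)]
p,r=fit(ob,[.55,-.22,0]);print(p,r)
# knob etc at known z
for c,a in ((t,ts(122.5,156)),(s,ss(213,122))): print("knob",onz(c,a,.144))
def cyl(p0,p1): return p0
BAR=box(-118,112,-10,10,-10,10)
draw(t,p,REST,"o3",340,195,110,120,5);draw(s,p,REST,"o4",295,165,120,85,6)
E
python3 bar.py
```

```text
[ 0.66757326 -0.26607532  0.052     ] [ 0.44145959 -0.28533145  0.052     ] 0.22693212925416345 0.08495629846462337
[ 0.66937635 -0.26927773  0.052     ] [ 0.44173679 -0.29212523  0.052     ] 0.2287832546821667 0.10003196699484775
[ 0.55891459 -0.2316447   0.08513757] [[-0.02159845 -0.31831577]
 [-0.13795122 -0.3455681 ]
 [ 0.27640156  0.50209953]
 [-0.11181396  0.16536285]]
knob [0.63633506 0.16891864 0.144     ]
knob [0.63805422 0.16394217 0.144     ]
```

View pics/o3.png

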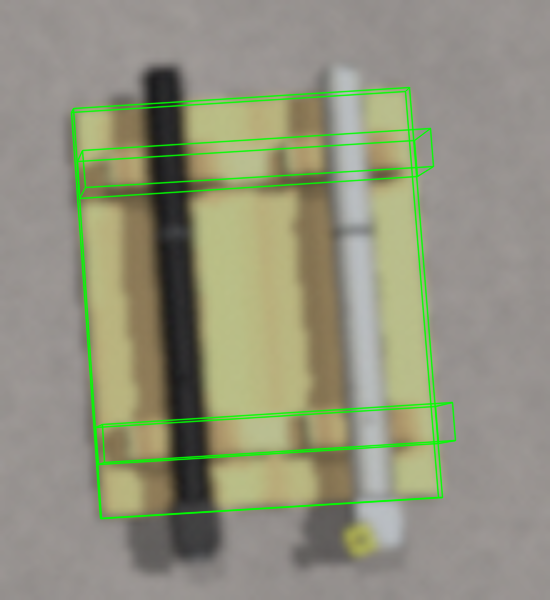

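View pics/o4.png

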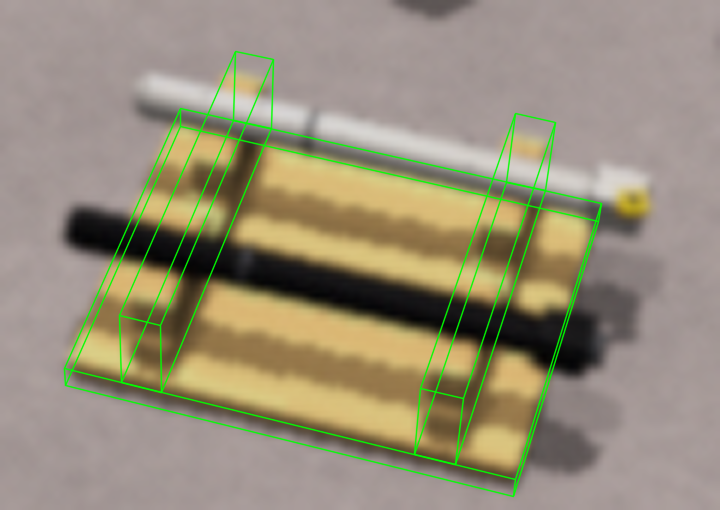

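```bash
cat > mv.py <<'E'
from h import *
import sys
o=ctrl.get_obs()
def tool(o):
    q=o["eef_rot"];return R.from_quat([q[1],q[2],q[3],q[0]])
def yaw(o):
    x=tool(o).as_matrix()[:,0];return np.arctan2(x[1],x[0])
def delta(x,y,z,ya,o=o):
    T=tool(o); G=R.from_euler('z',ya)*R.from_euler('x',np.pi)
    return (1000*T.as_matrix().T@(np.array([x,y,z])-o["eef_pos"])).round(1),((T.inv()*G).as_rotvec()).round(3)
def show():
    print("t",round(o["time_s"],2),"pos",(o["eef_pos"]*1000).round(1),"yaw",round(yaw(o),4),"tilt",(tool(o).as_matrix()[:,2]).round(4),"q",o["q"].round(2),"F",o["wrist_force"].round(1),"M",o["torque"].round(3),"op",round(o["opening"],3))
if __name__=="__main__":
    show()
    if len(sys.argv)>4: print(*delta(*map(float,sys.argv[1:5])))
E
python3 mv.py .5575 -.2754 .150 .0852
python3 -c "
from h import *
t=cam('top')
for p in [(488,240),(498,236)]: print(onz(t,p,.0),onz(t,p,.13))"
```

```text
t 0.5 pos [ 146.1 -556.1  231.2] yaw 0.2568 tilt [ 0.e+00  1.e-04 -1.e+00] q [-1.52  0.18  1.61  0.    1.35 -0.21] F [-0.6  1.2  0.2] M [ 0.036 -0.029  0.009] op 0.999
[ 469.3 -167.    81.3] [-0.    -0.     0.172]
[ 0.60167348 -0.47085515  0.        ] [ 0.58778161 -0.43358593  0.13      ]
[ 0.6120934  -0.49540368  0.        ] [ 0.59727026 -0.45594046  0.13      ]
```

{"name": "step_arm", "arguments": {"targets": "60 -21 0 0 0 0; 120 -43 0 0 0 0.05; 180 -64 0 0 0 0.1; 240 -85 0 0 0 0.17; 300 -107 0 0 0 0.17; 360 -128 0 0 0 0.17; 420 -150 0 0 0 0.17; 469 -167 0 0 0 0.17", "grip": 60}}

```text
time_s: 1.55
eef_pos: [0.5589, -0.2741, 0.2315]
eef_rot: [0.0, 0.999, 0.044, 0.0]
wrist_force: [0.4, -0.5, 0.7]
opening: 0.6
```

{"name": "step_arm", "arguments": {"targets": "0 0 40 0 0 0; 0 0 80 0 0 0; 0 0 80 0 0 0; 0 0 80 0 0 0"}}

```text
time_s: 2.05
eef_pos: [0.5579, -0.2762, 0.1529]
eef_rot: [0.001, 0.999, 0.043, 0.001]
wrist_force: [-0.3, 0.2, 0.4]
opening: 0.598
```

```bash
python3 mv.py .5575 -.2754 .150 .0852; python3 - <<'E'
from mv import *
t=cam("top");s=cam("side")
crop(t,"t1",340,170,130,150,4);crop(s,"s1",270,80,180,160,4)
print("tcp px",proj(t,o["eef_pos"]),proj(s,o["eef_pos"]))
E
```

```text
t 2.05 pos [ 557.9 -276.2  152.9] yaw 0.0865 tilt [ 0.0014 -0.0011 -1.    ] q [-0.65  0.36  1.55 -0.    1.23  0.83] F [-0.3  0.2  0.4] M [-0.02  -0.004  0.014] op 0.598
[-0.3 -0.8  2.9] [ 0.001 -0.001  0.001]
tcp px [419.16705899 250.92092497] [360.14995634 161.67316856]
```

View pics/t1.png

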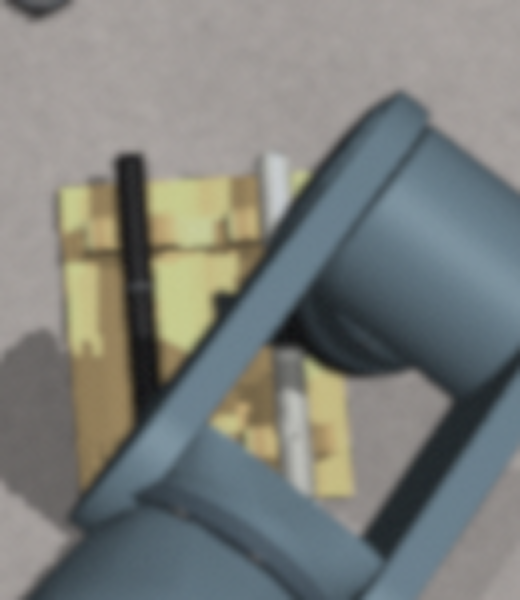

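View pics/s1.png

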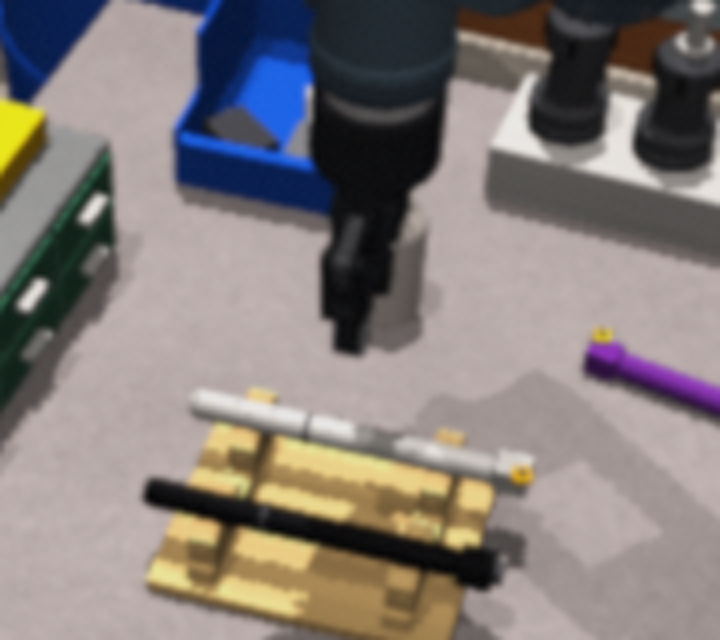

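{"name": "step_arm", "arguments": {"targets": "0 0 40 0 0 0; 0 0 80 0 0 0; 0 0 105 0 0 0; 0 0 117 0 0 0; 0 0 117 0 0 0; 0 0 117 0 0 0"}}

```text
time_s: 2.9
eef_pos: [0.5584, -0.2764, 0.0361]
eef_rot: [0.001, 0.999, 0.043, 0.001]
wrist_force: [0.3, 0.5, 0.7]
opening: 0.602
```

```bash
python3 mv.py .5575 -.2754 .034 .0852; python3 - <<'E'
from mv import *
s=cam("side")
crop(s,"s2",290,130,130,130,5)
E
```

```text
t 2.9 pos [ 558.4 -276.4   36.1] yaw 0.0867 tilt [ 0.0024 -0.0018 -1.    ] q [-0.65  0.51  1.6   0.    1.02  0.83] F [0.3 0.5 0.7] M [-0.024 -0.01   0.041] op 0.602
[-0.8 -1.1  2.1] [ 0.002 -0.002  0.002]
```

View pics/s2.png

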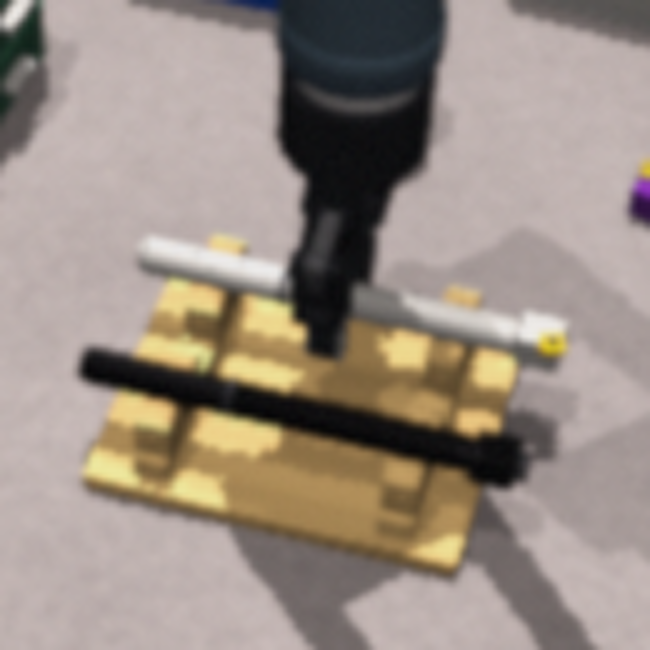

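{"name": "step_arm", "arguments": {"targets": "0 0 1 0 0 0; 0 0 1 0 0 0; 0 0 1 0 0 0; 0 0 1 0 0 0; 0 0 1 0 0 0; 0 0 1 0 0 0", "grip": 0}}

```text
time_s: 3.7
eef_pos: [0.5581, -0.2782, 0.0347]
eef_rot: [0.002, 0.999, 0.043, 0.001]
wrist_force: [-0.1, -7.5, 1.3]
opening: 0.208
```

```bash
python3 mv.py
```

```text
t 3.7 pos [ 558.1 -278.2   34.7] yaw 0.0866 tilt [ 0.0026 -0.0046 -1.    ] q [-0.65  0.52  1.6  -0.    1.02  0.83] F [-0.1 -7.5  1.3] M [-1.145  0.058  0.014] op 0.208
```

{"name": "step_arm", "arguments": {"targets": "0 0 -15 0 0 0; 0 0 -35 0 0 0; 0 0 -60 0 0 0; 0 0 -90 0 0 0; 0 0 -110 0 0 0; 0 0 -110 0 0 0"}}

```text
time_s: 4.45
eef_pos: [0.5585, -0.2761, 0.1457]
eef_rot: [0.001, 0.999, 0.044, 0.002]
wrist_force: [-0.1, 0.0, -5.9]
opening: 0.212
```

```bash
python3 mv.py; python3 - <<'E'
from mv import *
s=cam("side");t=cam("top")
crop(s,"s3",270,60,160,150,5);crop(t,"t3",340,170,150,150,4)
E
```

```text
t 4.45 pos [ 558.5 -276.1  145.7] yaw 0.0871 tilt [ 0.0035 -0.0025 -1.    ] q [-0.65  0.37  1.56  0.    1.21  0.83] F [-0.1  0.  -5.9] M [-0.058 -0.076  0.036] op 0.212
```

View pics/s3.png

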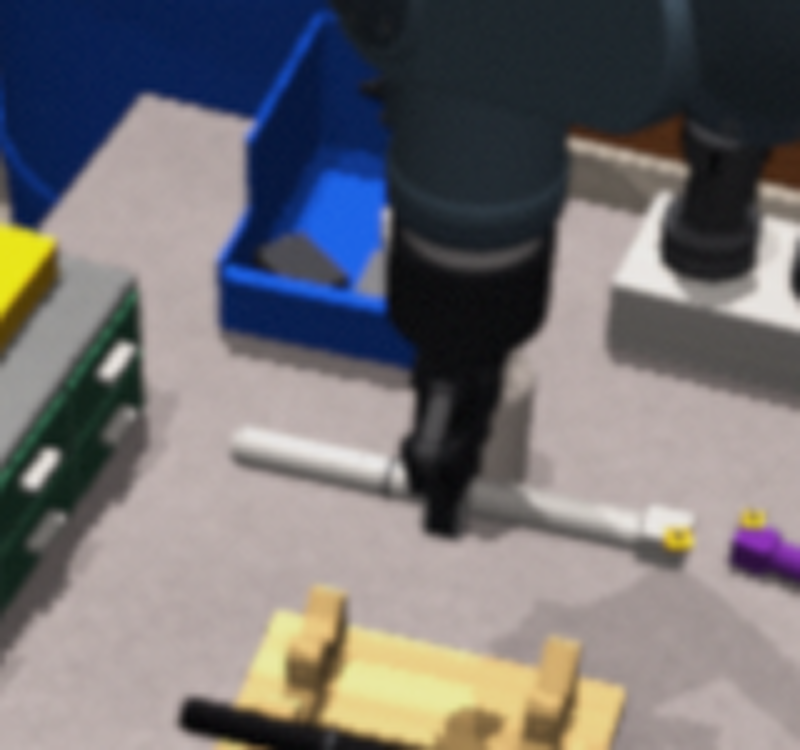

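View pics/t3.png

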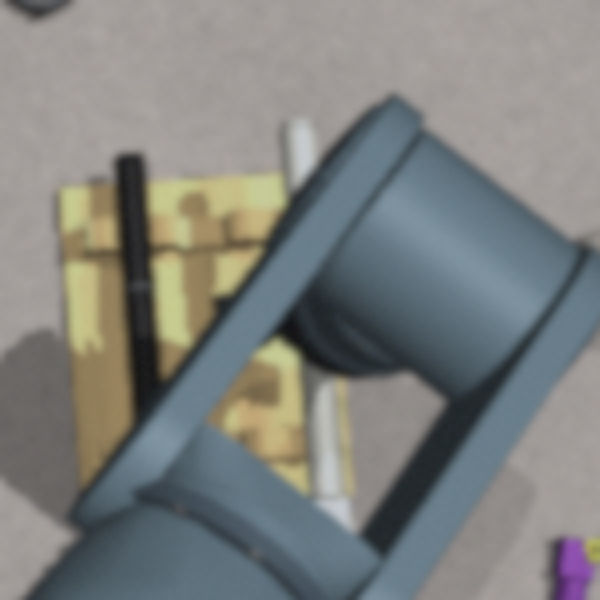

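```bash
python3 - <<'E'
from mv import *
s=cam("side");t=cam("top")
N=[.6701,-.2663,.1647];print(proj(s,N),(240/5+270,446/5+60)); print(proj(t,N),(299/4+340,119/4+170))
H=[.4411,-.2864,.1647];print(proj(s,H),(690/5+270,524/5+60))
E
```

```text
[316.76422206 148.86768987] (318.0, 149.2)
[415.85715349 199.40488967] (414.75, 199.75)
[407.54304986 168.04561612] (408.0, 164.8)
```

```bash
python3 mv.py .5037 .1386 .165 .206
```

```text
t 4.65 pos [ 556.3 -274.8  141.6] yaw 0.0868 tilt [-0.0024  0.0019 -1.    ] q [-0.65  0.37  1.56  0.    1.21  0.83] F [-1.1  0.  -6.5] M [ 0.011 -0.052 -0.047] op 0.214
[ -16.6 -416.4  -22.5] [-0.002  0.002 -0.119]
```

{"name": "step_arm", "arguments": {"targets": "0 0 -22 0 0 0; -3 -50 -22 0 0 0; -5 -110 -22 0 0 0; -8 -172 -22 0 0 -0.04; -11 -234 -22 0 0 -0.08; -13 -296 -22 0 0 -0.119; -15 -350 -22 0 0 -0.119; -17 -390 -22 0 0 -0.119"}}

```text
time_s: 5.65
eef_pos: [0.5051, 0.1138, 0.1642]
eef_rot: [-0.0, 0.995, 0.103, -0.001]
wrist_force: [1.2, -0.4, -5.8]
opening: 0.212
```

{"name": "step_arm", "arguments": {"targets": "0 -26 0 0 0 0; 0 -26 0 0 0 0; 0 -26 0 0 0 0; 0 -26 0 0 0 0"}}

```text
time_s: 6.15
eef_pos: [0.5013, 0.1361, 0.1649]
eef_rot: [0.0, 0.995, 0.102, -0.0]
wrist_force: [-0.0, -0.1, -6.3]
opening: 0.211
```

```bash
python3 mv.py .5037 .1386 .165 .206;  python3 - <<'E'
from mv import *
s=cam("side");t=cam("top")
crop(s,"s4",180,190,200,180,4);crop(t,"t4",180,160,120,150,4)
E
```

```text
t 6.15 pos [501.3 136.1 164.9] yaw 0.2046 tilt [-6.e-04 -2.e-04 -1.e+00] q [ 0.04  0.13  1.81 -0.    1.21  1.4 ] F [-0.  -0.1 -6.3] M [ 0.008 -0.043  0.035] op 0.211
[ 2.9 -2.  -0.1] [ 0.     0.001 -0.001]
```

View pics/s4.png

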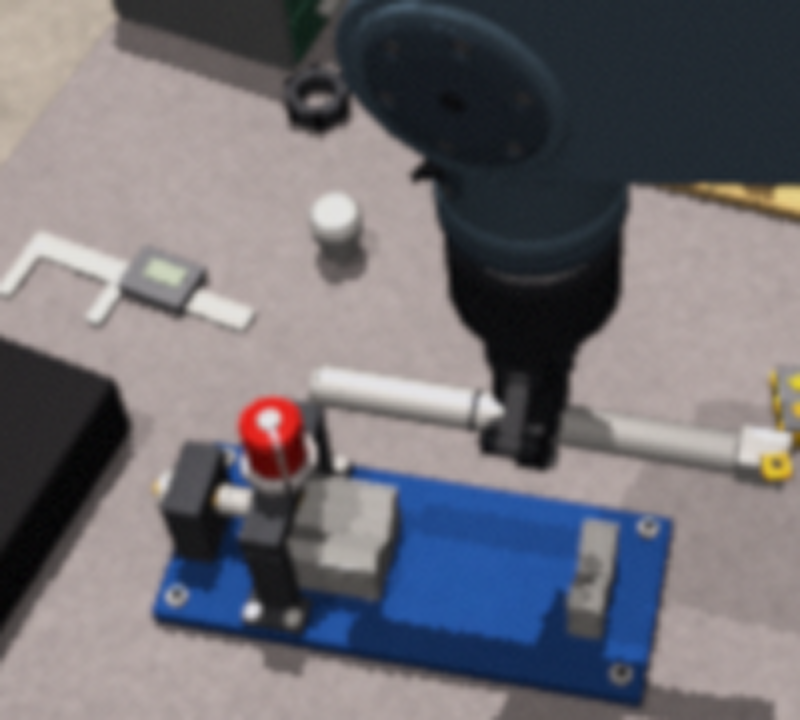

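View pics/t4.png

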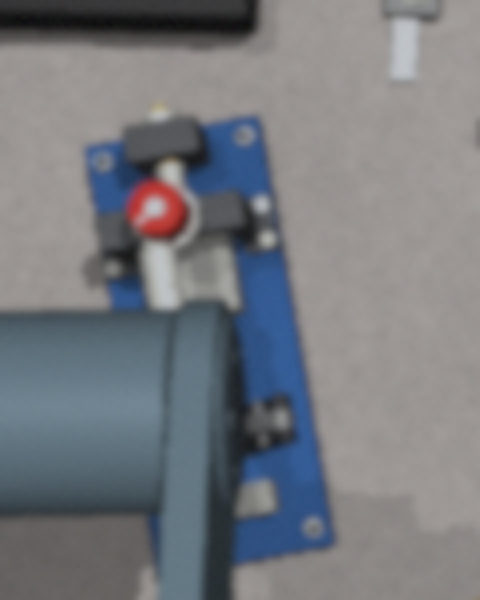

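```bash
python3 mv.py .5037 .1386 .043 .206
```

```text
t 6.25 pos [501.4 136.1 165.2] yaw 0.2044 tilt [-2.e-04 -1.e-04 -1.e+00] q [ 0.04  0.13  1.81 -0.    1.21  1.4 ] F [-0.4  0.8 -6.3] M [-0.008 -0.008 -0.007] op 0.211
[  2.8  -1.9 122.2] [ 0.     0.    -0.002]
```

{"name": "step_arm", "arguments": {"targets": "2 -2 40 0 0 0; 2 -2 80 0 0 0; 2 -2 105 0 0 0; 2 -2 115 0 0 0; 2 -2 120 0 0 0; 2 -2 120 0 0 0; 2 -2 120 0 0 0"}}

```text
time_s: 7.12
eef_pos: [0.5037, 0.1394, 0.0464]
eef_rot: [0.0, 0.995, 0.103, 0.001]
wrist_force: [0.0, 0.0, -6.4]
opening: 0.213
```

```bash
python3 mv.py .5037 .1386 .034 .206;  python3 - <<'E'
from mv import *
s=cam("side");t=cam("top")
crop(s,"s5",200,250,180,130,4.4);crop(t,"t5",180,160,120,150,4)
E
```

```text
t 7.12 pos [503.7 139.4  46.4] yaw 0.2058 tilt [ 2.1e-03  1.0e-04 -1.0e+00] q [0.04 0.31 1.87 0.   0.96 1.41] F [ 0.   0.  -6.4] M [-0.001 -0.097 -0.019] op 0.213
[-0.2  0.8 12.4] [ 0.    -0.002 -0.   ]
```

View pics/s5.png

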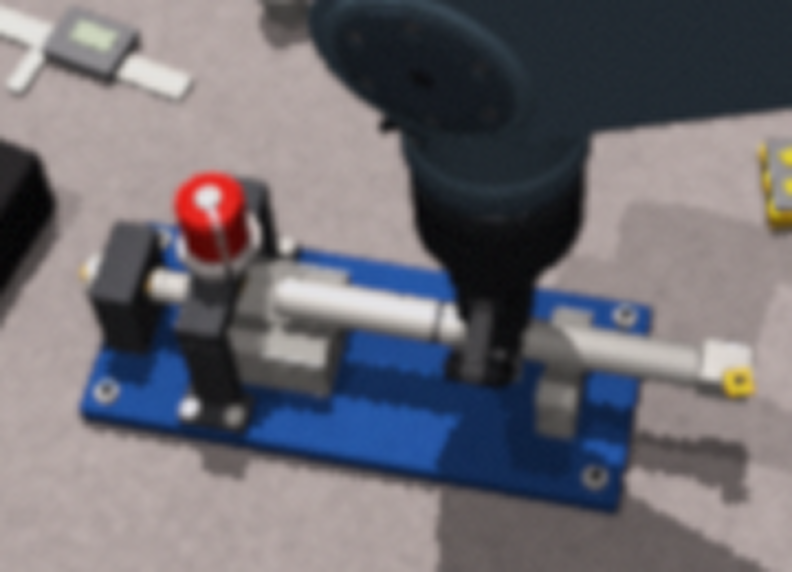

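View pics/t5.png

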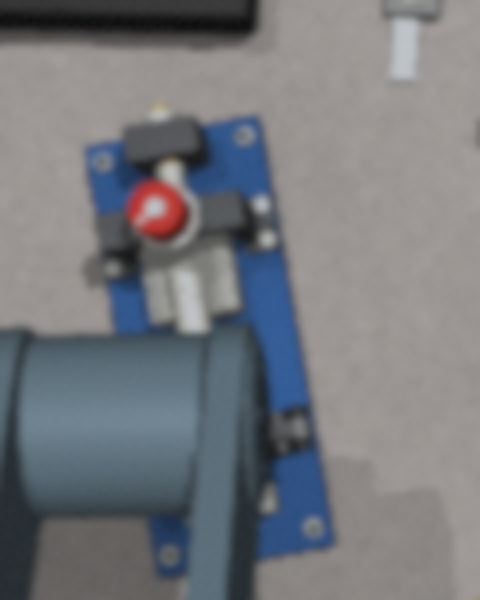

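{"name": "step_arm", "arguments": {"targets": "0 0 3 0 0 0; 0 0 6 0 0 0; 0 0 9 0 0 0; 0 0 9 0 0 0; 0 0 9 0 0 0"}}

```text
time_s: 7.85
eef_pos: [0.5027, 0.1394, 0.0362]
eef_rot: [-0.0, 0.995, 0.103, -0.0]
wrist_force: [-0.1, -0.2, -5.9]
opening: 0.215
```

```bash
python3 mv.py
```

```text
t 7.85 pos [502.7 139.4  36.2] yaw 0.2057 tilt [-1.e-04  1.e-04 -1.e+00] q [0.04 0.33 1.87 0.   0.94 1.41] F [-0.1 -0.2 -5.9] M [ 0.035 -0.05   0.001] op 0.215
```

{"name": "step_arm", "arguments": {"targets": "0 0 1 0 0 0; 0 0 2 0 0 0; 0 0 2 0 0 0; 0 0 2 0 0 0"}}

```text
time_s: 8.35
eef_pos: [0.5034, 0.139, 0.0349]
eef_rot: [0.0, 0.995, 0.103, 0.001]
wrist_force: [-0.2, -4.8, 3.1]
opening: 0.212
```

```bash
python3 mv.py
```

```text
t 8.35 pos [503.4 139.   34.9] yaw 0.2059 tilt [ 1.2e-03 -5.0e-04 -1.0e+00] q [ 0.04  0.34  1.87 -0.    0.94  1.41] F [-0.2 -4.8  3.1] M [-0.67   0.169  0.075] op 0.212
```

{"name": "step_arm", "arguments": {"targets": "0 1.2 0 0 0 0; 5 1.2 0 0 0 0; 10 1.2 0 0 0 0; 15 1.2 0 0 0 0; 20 1.2 0 0 0 0; 20 1.2 0 0 0 0"}}

```text
time_s: 9.1
eef_pos: [0.5168, 0.1415, 0.0344]
eef_rot: [0.0, 0.995, 0.103, -0.007]
wrist_force: [-23.8, -8.1, 27.5]
opening: 0.21
```

```bash
python3 mv.py
```

```text
t 9.1 pos [516.8 141.5  34.4] yaw 0.207 tilt [-0.0132 -0.0022 -0.9999] q [ 0.05  0.37  1.82 -0.    0.96  1.41] F [-23.8  -8.1  27.5] M [-1.18   3.766 -0.039] op 0.21
```

{"name": "step_arm", "arguments": {"targets": "-8 0 0 0 0 0; -10 0 0 0 0 0; -10 0 0 0 0 0; -10 0 0 0 0 0"}}

```text
time_s: 9.6
eef_pos: [0.5135, 0.1407, 0.0346]
eef_rot: [-0.0, 0.995, 0.103, 0.001]
wrist_force: [3.0, 4.4, 1.5]
opening: 0.211
```

```bash
python3 mv.py;  python3 - <<'E'
from mv import *
s=cam("side");t=cam("top")
crop(s,"s6",215,280,160,90,5);crop(t,"t6",190,180,90,100,6)
E
```

```text
t 9.6 pos [513.5 140.7  34.6] yaw 0.2057 tilt [ 1.3e-03  8.0e-04 -1.0e+00] q [0.04 0.35 1.84 0.   0.94 1.41] F [3.  4.4 1.5] M [ 0.683 -0.335 -0.058] op 0.211
```

View pics/s6.png

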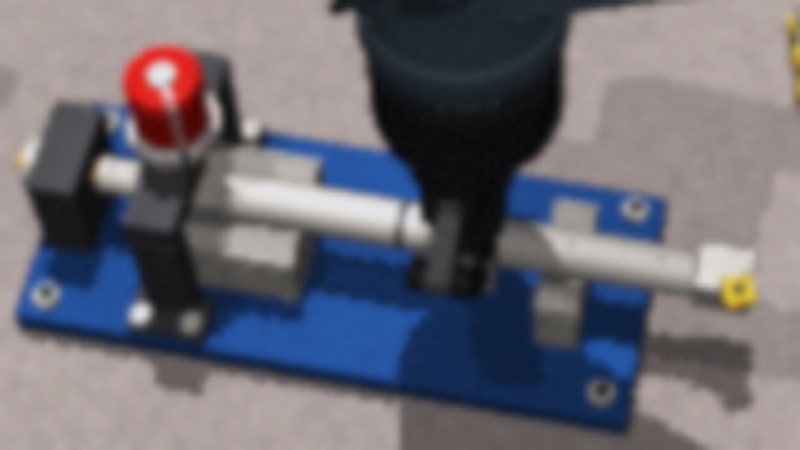

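View pics/t6.png

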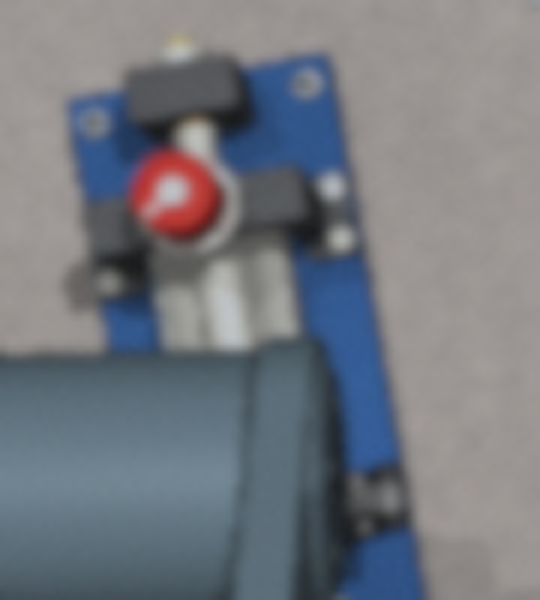

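{"name": "step_arm", "arguments": {"targets": "0 0 0 0 0 0; 0 0 0 0 0 0; 0 0 0 0 0 0; 0 0 0 0 0 0", "grip": 50}}

```text
time_s: 10.2
eef_pos: [0.5126, 0.1401, 0.0342]
eef_rot: [0.0, 0.995, 0.103, -0.0]
wrist_force: [0.2, -0.9, 0.8]
opening: 0.503
```

```bash
python3 mv.py;  python3 - <<'E'
from mv import *
s=cam("side");t=cam("top")
crop(s,"s7",215,280,160,90,5);crop(t,"t7",190,180,90,100,6)
E
```

```text
t 10.2 pos [512.6 140.1  34.2] yaw 0.2057 tilt [-5.e-04 -2.e-04 -1.e+00] q [ 0.04  0.35  1.84 -0.    0.94  1.41] F [ 0.2 -0.9  0.8] M [-0.015 -0.027 -0.018] op 0.503
```

View pics/s7.png

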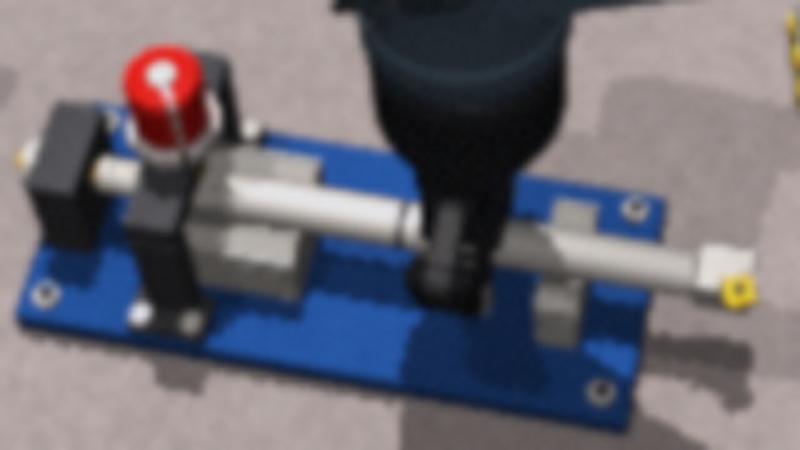

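{"name": "step_arm", "arguments": {"targets": "0 0 1 0 0 0; 0 0 1 0 0 0; 0 0 1 0 0 0; 0 0 1 0 0 0; 0 0 1 0 0 0", "grip": 0}}

```text
time_s: 10.92
eef_pos: [0.5127, 0.1405, 0.0334]
eef_rot: [-0.0, 0.995, 0.103, -0.0]
wrist_force: [-1.8, 3.1, 2.3]
opening: 0.207
```

```bash
python3 mv.py
```

```text
t 10.93 pos [512.7 140.5  33.4] yaw 0.2058 tilt [-1.e-04  4.e-04 -1.e+00] q [0.04 0.36 1.84 0.   0.94 1.41] F [-1.8  3.1  2.3] M [0.555 0.279 0.007] op 0.207
```

{"name": "step_arm", "arguments": {"targets": "0 -0.6 -0.7 0 0 0; 2 -0.6 -0.7 0 0 0; 4 -0.6 -0.7 0 0 0; 4 -0.6 -0.7 0 0 0"}}

```text
time_s: 11.42
eef_pos: [0.5135, 0.1407, 0.0333]
eef_rot: [0.001, 0.995, 0.103, -0.004]
wrist_force: [-11.5, -3.9, 8.0]
opening: 0.213
```

```bash
python3 mv.py
```

```text
t 11.43 pos [513.5 140.7  33.3] yaw 0.2063 tilt [-0.0073 -0.0018 -1.    ] q [ 0.05  0.36  1.84 -0.    0.95  1.41] F [-11.5  -3.9   8. ] M [-0.469  1.673 -0.   ] op 0.213
```

{"name": "step_arm", "arguments": {"targets": "0 0 -1.5 0 0 0; 0 0 -1.5 0 0 0; 0 0 -1.5 0 0 0"}}

```text
time_s: 11.8
eef_pos: [0.5165, 0.1415, 0.0351]
eef_rot: [0.0, 0.995, 0.103, -0.0]
wrist_force: [0.6, -0.2, -6.0]
opening: 0.207
```

```bash
python3 mv.py
```

```text
t 11.8 pos [516.5 141.5  35.1] yaw 0.2057 tilt [-3.e-04 -1.e-04 -1.e+00] q [ 0.05  0.36  1.83 -0.    0.95  1.41] F [ 0.6 -0.2 -6. ] M [ 0.045 -0.029  0.044] op 0.207
```

{"name": "step_arm", "arguments": {"targets": "4 0 0 0 0 0; 8 0 0 0 0 0; 12 0 0 0 0 0; 16 0 0 0 0 0; 20 0 0 0 0 0; 20 0 0 0 0 0"}}

```text
time_s: 12.55
eef_pos: [0.5366, 0.1458, 0.0356]
eef_rot: [-0.0, 0.995, 0.103, 0.0]
wrist_force: [-1.3, 1.5, -5.6]
opening: 0.215
```

```bash
python3 mv.py
```

```text
t 12.55 pos [536.6 145.8  35.6] yaw 0.2058 tilt [ 4.e-04  0.e+00 -1.e+00] q [0.05 0.4  1.78 0.   0.96 1.42] F [-1.3  1.5 -5.6] M [ 0.039  0.013 -0.026] op 0.215
```

{"name": "step_arm", "arguments": {"targets": "1.5 0 0 0 0 0; 3 0 0 0 0 0; 4.5 0 0 0 0 0; 6 0 0 0 0 0; 6 0 0 0 0 0"}}

```text
time_s: 13.18
eef_pos: [0.5422, 0.147, 0.0355]
eef_rot: [0.0, 0.995, 0.103, 0.0]
wrist_force: [-0.2, -0.1, -7.3]
opening: 0.216
```

```bash
python3 mv.py;python3 - <<'E'
from mv import *
s=cam("side");t=cam("top")
crop(s,"s8",215,280,100,80,8);crop(t,"t8",190,180,90,90,6)
E
```

```text
t 13.18 pos [542.2 147.   35.5] yaw 0.2058 tilt [ 2.e-04  0.e+00 -1.e+00] q [0.05 0.41 1.77 0.   0.97 1.42] F [-0.2 -0.1 -7.3] M [-0.009 -0.008 -0.026] op 0.216
```

View pics/s8.png

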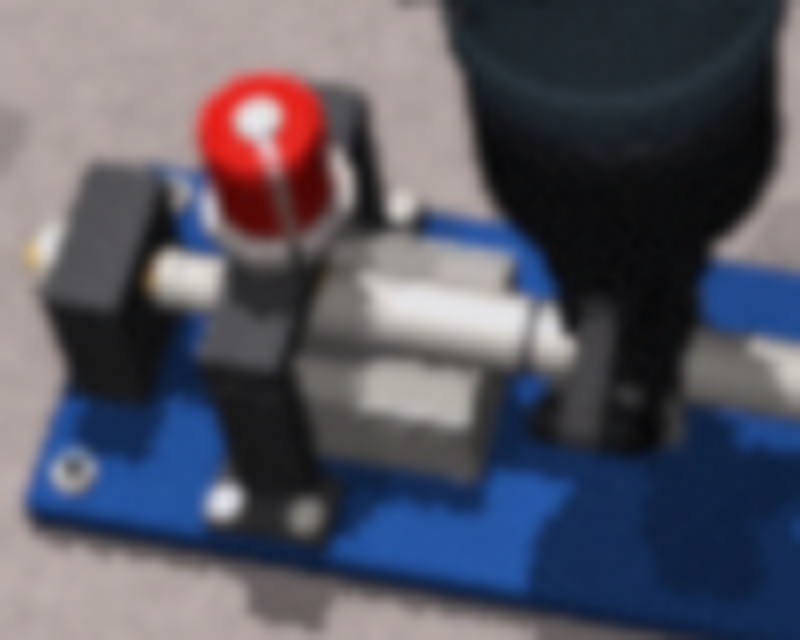

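View pics/t8.png

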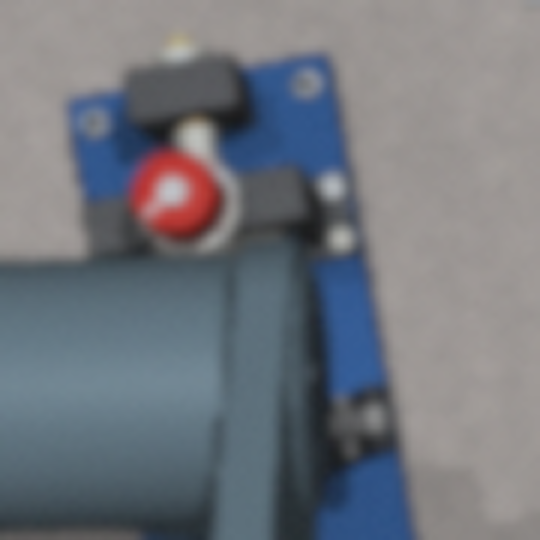

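{"name": "step_arm", "arguments": {"targets": "1 0 0 0 0 0; 2 0 0 0 0 0; 3 0 0 0 0 0; 3 0 0 0 0 0"}}

```text
time_s: 13.78
eef_pos: [0.5451, 0.1476, 0.0355]
eef_rot: [-0.0, 0.995, 0.103, 0.0]
wrist_force: [0.4, -0.1, -6.3]
opening: 0.215
```

```bash
python3 mv.py
```

```text
t 13.78 pos [545.1 147.6  35.5] yaw 0.2058 tilt [ 1.e-04  0.e+00 -1.e+00] q [0.05 0.41 1.76 0.   0.97 1.42] F [ 0.4 -0.1 -6.3] M [ 0.031 -0.044  0.037] op 0.215
```

{"name": "step_arm", "arguments": {"targets": "1 0 0 0 0 0; 2 0 0 0 0 0; 3 0 0 0 0 0; 3 0 0 0 0 0"}}

```text
time_s: 14.28
eef_pos: [0.5475, 0.1481, 0.0353]
eef_rot: [0.0, 0.995, 0.103, -0.0]
wrist_force: [-1.8, -0.8, -5.6]
opening: 0.213
```

```bash
python3 mv.py
```

```text
t 14.28 pos [547.5 148.1  35.3] yaw 0.2058 tilt [-9.e-04 -1.e-04 -1.e+00] q [ 0.06  0.42  1.75 -0.    0.98  1.42] F [-1.8 -0.8 -5.6] M [-0.056  0.146 -0.049] op 0.213
```

{"name": "step_arm", "arguments": {"targets": "0.7 0 0 0 0 0; 1.5 0 0 0 0 0; 1.5 0 0 0 0 0; 1.5 0 0 0 0 0"}}

```text
time_s: 14.78
eef_pos: [0.5477, 0.1482, 0.0348]
eef_rot: [0.0, 0.995, 0.103, -0.002]
wrist_force: [-6.3, -1.3, -4.8]
opening: 0.215
```

```bash
python3 mv.py
```

```text
t 14.78 pos [547.7 148.2  34.8] yaw 0.2059 tilt [-3.6e-03 -5.0e-04 -1.0e+00] q [ 0.06  0.42  1.75 -0.    0.98  1.42] F [-6.3 -1.3 -4.8] M [-0.226  0.729 -0.073] op 0.215
```

{"name": "step_arm", "arguments": {"targets": "0 0 0.8 0 0 0; 0 0 1.5 0 0 0; 0 0 1.5 0 0 0; 0 0 1.5 0 0 0"}}

```text
time_s: 15.28
eef_pos: [0.5478, 0.1481, 0.0343]
eef_rot: [0.0, 0.995, 0.103, -0.002]
wrist_force: [-9.3, -4.3, 3.5]
opening: 0.219
```

```bash
python3 mv.py
```

```text
t 15.28 pos [547.8 148.1  34.3] yaw 0.2063 tilt [-3.5e-03 -9.0e-04 -1.0e+00] q [ 0.06  0.42  1.75 -0.    0.98  1.42] F [-9.3 -4.3  3.5] M [-0.44   1.371  0.028] op 0.219
```

{"name": "step_arm", "arguments": {"targets": "0 0 0 0 0 0; 0 0 0 0 0 0; 0 0 0 0 0 0; 0 0 0 0 0 0", "grip": 60}}

```text
time_s: 15.78
eef_pos: [0.5498, 0.1485, 0.0343]
eef_rot: [-0.0, 0.995, 0.103, 0.0]
wrist_force: [-0.3, -0.9, 0.7]
opening: 0.601
```

```bash
python3 mv.py .6374 .1665 .24 .2
```

```text
t 15.78 pos [549.8 148.5  34.3] yaw 0.2058 tilt [ 9.e-04  1.e-04 -1.e+00] q [0.06 0.42 1.75 0.   0.97 1.42] F [-0.3 -0.9  0.7] M [-0.025 -0.017 -0.067] op 0.601
[  89.6    0.3 -205.6] [ 0.    -0.001  0.006]
```

{"name": "step_arm", "arguments": {"targets": "0 0 -40 0 0 0; 0 0 -100 0 0 0; 0 0 -160 0 0 -0.1; 0 0 -200 0 0 -0.28; 20 0 -205 0 0 -0.46; 60 0 -205 0 0 -0.64; 85 0 -205 0 0 -0.82; 90 0 -205 0 0 -1.0"}}

```text
time_s: 16.77
eef_pos: [0.6387, 0.167, 0.2385]
eef_rot: [0.0, 0.822, 0.569, 0.0]
wrist_force: [-0.3, -0.1, -1.2]
opening: 0.601
```

```bash
python3 mv.py .6374 .1667 .24 1.2; python3 - <<'E'
from mv import *
s=cam("side");t=cam("top")
crop(s,"s9",215,280,160,90,5);crop(t,"t9",190,180,90,100,6)
E
```

```text
t 16.77 pos [638.7 167.  238.5] yaw 1.2117 tilt [ 2.e-04  1.e-04 -1.e+00] q [0.08 0.36 1.37 0.   1.41 0.44] F [-0.3 -0.1 -1.2] M [0.01  0.037 0.029] op 0.601
[-0.7 -1.1 -1.5] [ 0.    -0.     0.012]
```

View pics/s9.png

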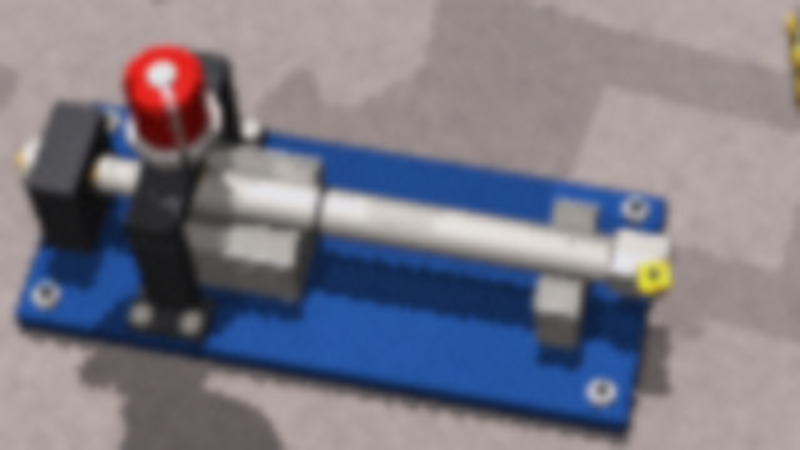

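{"name": "step_arm", "arguments": {"targets": "0 0 0 0 0 -0.18; 0 0 0 0 0 -0.36; 0 0 0 0 0 -0.54; 0 0 0 0 0 -0.72; 0 0 0 0 0 -0.9; 0 0 0 0 0 -1.08; 0 0 0 0 0 -1.26; 0 0 0 0 0 -1.4"}}

```text
time_s: 17.88
eef_pos: [0.6371, 0.1669, 0.2391]
eef_rot: [-0.0, 0.264, 0.964, -0.0]
wrist_force: [-0.6, -0.2, 0.2]
opening: 0.605
```

{"name": "step_arm", "arguments": {"targets": "0 0 0 0 0 -0.18; 0 0 0 0 0 -0.36; 0 0 0 0 0 -0.54; 0 0 0 0 0 -0.72; 0 0 0 0 0 -0.9; 0 0 0 0 0 -1.08; 0 0 0 0 0 -1.26; 0 0 0 0 0 -1.3"}}

```text
time_s: 18.88
eef_pos: [0.637, 0.1669, 0.2391]
eef_rot: [-0.0, -0.372, 0.928, 0.0]
wrist_force: [-0.9, -0.3, -1.3]
opening: 0.598
```

```bash
python3 mv.py .6374 .1667 .118 3.9; python3 - <<'E'
from mv import *
s=cam("side");t=cam("top")
crop(s,"s10",200,200,120,140,5);crop(t,"t10",170,160,140,120,5)
E
```

```text
t 18.88 pos [637.  166.9 239.1] yaw -2.3789 tilt [-1.e-04  0.e+00 -1.e+00] q [ 0.08  0.36  1.37  0.    1.41 -2.26] F [-0.9 -0.3 -1.3] M [-0.043 -0.01  -0.026] op 0.598
[-1.000e-01 -4.000e-01  1.211e+02] [ 0.    -0.     0.004]
```

View pics/s10.png

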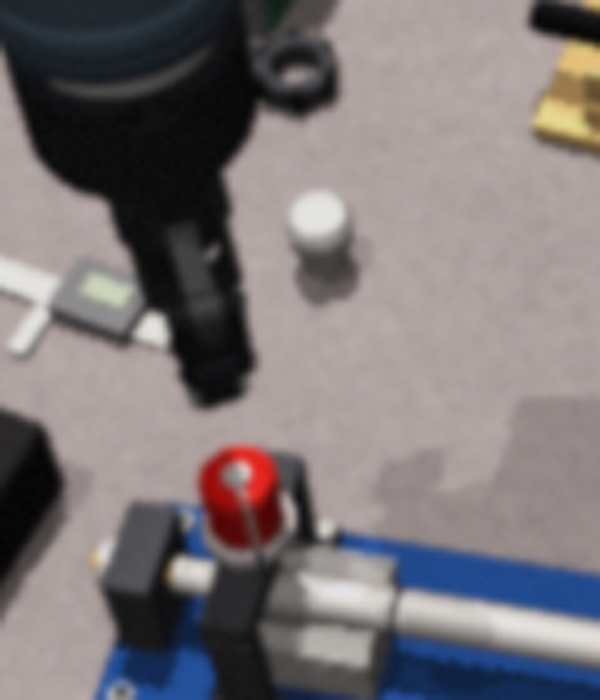

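{"name": "step_arm", "arguments": {"targets": "0 0 50 0 0 0; 0 0 85 0 0 0; 0 0 100 0 0 0; 0 0 115 0 0 0; 0 0 125 0 0 0; 0 0 125 0 0 0; 0 0 125 0 0 0"}}

```text
time_s: 19.85
eef_pos: [0.6382, 0.1669, 0.115]
eef_rot: [0.001, -0.373, 0.928, -0.0]
wrist_force: [-0.4, 0.7, 0.8]
opening: 0.603
```

```bash
python3 mv.py .6374 .1667 .114 3.9; python3 - <<'E'
from mv import *
s=cam("side");t=cam("top")
crop(s,"s11",205,240,100,90,7)
E
```

```text
t 19.85 pos [638.2 166.9 115. ] yaw -2.3775 tilt [ 1.6e-03  1.0e-04 -1.0e+00] q [ 0.08  0.48  1.47  0.    1.19 -2.26] F [-0.4  0.7  0.8] M [-0.003 -0.062  0.05 ] op 0.603
[0.7 0.4 1. ] [-0.001  0.001  0.006]
```

View pics/s11.png

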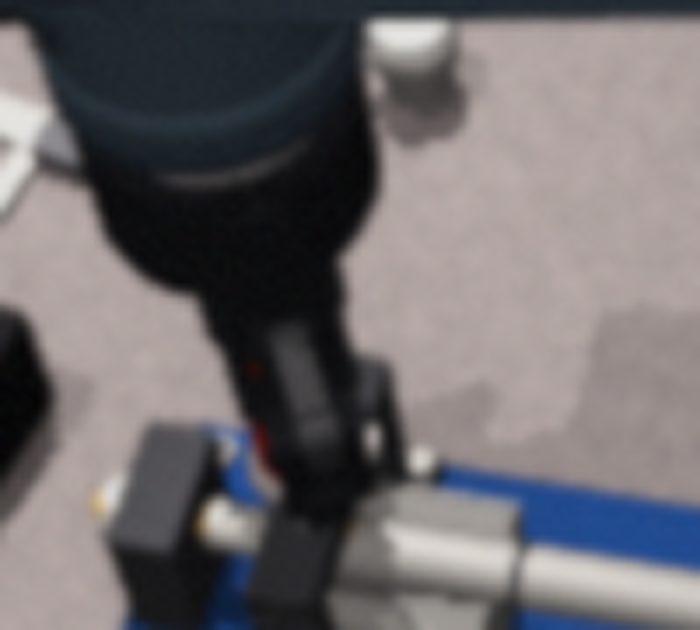

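{"name": "step_arm", "arguments": {"targets": "0 0 0 0 0 0; 0 0 0 0 0 0; 0 0 0 0 0 0; 0 0 0 0 0 0; 0 0 0 0 0 0", "grip": 0}}

```text
time_s: 20.58
eef_pos: [0.6375, 0.1674, 0.1149]
eef_rot: [0.0, -0.373, 0.928, 0.0]
wrist_force: [-3.7, 2.0, 6.0]
opening: 0.357
```

```bash
python3 mv.py
```

```text
t 20.57 pos [637.5 167.4 114.9] yaw -2.3772 tilt [ 4.e-04  6.e-04 -1.e+00] q [ 0.08  0.48  1.47  0.    1.19 -2.26] F [-3.7  2.   6. ] M [0.284 0.514 0.026] op 0.357
```

{"name": "step_arm", "arguments": {"targets": "0 0.8 -0.6 0 0 0.1; 0 0.8 -0.2 0 0 0.25; 0 0.8 0 0 0 0.4; 0 0.8 0.3 0 0 0.55; 0 0.8 0.6 0 0 0.7; 0 0.8 0.9 0 0 0.85; 0 0.8 1.1 0 0 1.0; 0 0.8 1.1 0 0 1.0"}}

```text
time_s: 21.58
eef_pos: [0.6374, 0.1665, 0.1133]
eef_rot: [0.001, 0.117, 0.993, -0.001]
wrist_force: [0.6, -3.6, 2.6]
opening: 0.358
```

```bash
python3 mv.py
```

```text
t 21.57 pos [637.4 166.5 113.3] yaw 2.9072 tilt [ 0.001  -0.0015 -1.    ] q [ 0.08  0.48  1.47 -0.    1.19 -1.26] F [ 0.6 -3.6  2.6] M [-0.75  -0.008  0.165] op 0.358
```

{"name": "step_arm", "arguments": {"targets": "0 -0.7 0.2 0 0 0.15; 0 -0.7 0.4 0 0 0.3; 0 -0.7 0.7 0 0 0.45; 0 -0.7 1.0 0 0 0.6; 0 -0.7 1.0 0 0 0.6"}}

```text
time_s: 22.2
eef_pos: [0.637, 0.166, 0.1121]
eef_rot: [0.0, 0.404, 0.915, -0.0]
wrist_force: [-0.7, -5.0, 3.1]
opening: 0.358
```

```bash
python3 mv.py
```

```text
t 22.2 pos [637.  166.  112.1] yaw 2.3097 tilt [ 3.0e-04 -1.1e-03 -1.0e+00] q [ 0.08  0.48  1.47 -0.    1.19 -0.66] F [-0.7 -5.   3.1] M [-0.864  0.111  0.193] op 0.358
```

{"name": "step_arm", "arguments": {"targets": "-0.7 -0.7 0.2 0 0 0.12; -0.7 -0.7 0.4 0 0 0.24; -0.7 -0.7 0.7 0 0 0.36; -0.7 -0.7 0.7 0 0 0.36"}}

```text
time_s: 22.7
eef_pos: [0.6367, 0.1657, 0.1114]
eef_rot: [0.0, 0.561, 0.828, -0.0]
wrist_force: [-2.0, -2.2, 3.8]
opening: 0.358
```

```bash
python3 mv.py
```

```text
t 22.7 pos [636.7 165.7 111.4] yaw 1.951 tilt [-1.e-04 -2.e-04 -1.e+00] q [ 0.07  0.48  1.47 -0.    1.19 -0.31] F [-2.  -2.2  3.8] M [-0.581  0.347  0.196] op 0.358
```

Total 1.96 rad, still running torque. Continue in small increments.

{"name": "step_arm", "arguments": {"targets": "0 0 0.2 0 0 0.12; 0 0 0.4 0 0 0.24; 0 0 0.5 0 0 0.3; 0 0 0.5 0 0 0.3"}}

```text
time_s: 23.2
eef_pos: [0.6364, 0.1657, 0.1108]
eef_rot: [-0.0, 0.678, 0.735, -0.0]
wrist_force: [-3.3, -3.2, 5.9]
opening: 0.355
```

```bash
python3 mv.py
```

```text
t 23.2 pos [636.4 165.7 110.8] yaw 1.6508 tilt [-7.e-04 -2.e-04 -1.e+00] q [ 0.07  0.48  1.48 -0.    1.19 -0.01] F [-3.3 -3.2  5.9] M [-0.576  0.659  0.241] op 0.355
```

{"name": "step_arm", "arguments": {"targets": "0 0 0.1 0 0 0.1; 0 0 0.2 0 0 0.2; 0 0 0.2 0 0 0.2"}}

```text
time_s: 23.58
eef_pos: [0.6362, 0.1657, 0.1105]
eef_rot: [-0.0, 0.749, 0.663, -0.001]
wrist_force: [-3.2, -3.0, 5.2]
opening: 0.356
```

```bash
python3 mv.py
```

```text
t 23.57 pos [636.2 165.7 110.5] yaw 1.4498 tilt [-1.2e-03 -2.0e-04 -1.0e+00] q [ 0.07  0.48  1.48 -0.    1.19  0.2 ] F [-3.2 -3.   5.2] M [-0.554  0.773  0.23 ] op 0.356
```

{"name": "step_arm", "arguments": {"targets": "0 0 0.2 0 0 0.1; 0 0 0.4 0 0 0.2; 0 0 0.4 0 0 0.2"}}

```text
time_s: 23.95
eef_pos: [0.6361, 0.1659, 0.1103]
eef_rot: [-0.0, 0.811, 0.585, -0.001]
wrist_force: [-4.5, -2.7, 7.0]
opening: 0.358
```

```bash
python3 mv.py
```

```text
t 23.95 pos [636.1 165.9 110.3] yaw 1.25 tilt [-1.4e-03 -1.0e-04 -1.0e+00] q [0.07 0.48 1.48 0.   1.19 0.4 ] F [-4.5 -2.7  7. ] M [-0.564  0.992  0.293] op 0.358
```

{"name": "step_arm", "arguments": {"targets": "-0.3 -0.9 -0.2 0 0 0.08; -0.3 -0.9 0 0 0 0.15; -0.3 -0.9 0 0 0 0.15"}}

```text
time_s: 24.32
eef_pos: [0.6357, 0.1659, 0.1102]
eef_rot: [-0.0, 0.852, 0.523, 0.0]
wrist_force: [-2.0, -2.9, 5.1]
opening: 0.356
```

```bash
python3 mv.py
```

```text
t 24.32 pos [635.7 165.9 110.2] yaw 1.1001 tilt [-0.e+00  1.e-04 -1.e+00] q [0.07 0.48 1.48 0.   1.18 0.55] F [-2.  -2.9  5.1] M [-0.407  0.492  0.26 ] op 0.356
```

{"name": "step_arm", "arguments": {"targets": "0 0 0.1 0 0 0.08; 0 0 0.2 0 0 0.15; 0 0 0.2 0 0 0.15"}}

```text
time_s: 24.7
eef_pos: [0.6357, 0.166, 0.1101]
eef_rot: [-0.0, 0.889, 0.457, 0.0]
wrist_force: [-2.3, -2.6, 5.6]
opening: 0.357
```

```bash
python3 mv.py
```

```text
t 24.7 pos [635.7 166.  110.1] yaw 0.9497 tilt [-1.e-04  3.e-04 -1.e+00] q [0.08 0.48 1.48 0.   1.18 0.7 ] F [-2.3 -2.6  5.6] M [-0.361  0.54   0.347] op 0.357
```

{"name": "step_arm", "arguments": {"targets": "0 0 0.1 0 0 0.06; 0 0 0.1 0 0 0.12; 0 0 0.1 0 0 0.12"}}

```text
time_s: 25.08
eef_pos: [0.6356, 0.1661, 0.11]
eef_rot: [-0.0, 0.915, 0.403, -0.0]
wrist_force: [-3.7, -2.6, 5.5]
opening: 0.359
```

```bash
python3 mv.py
```

```text
t 25.07 pos [635.6 166.1 110. ] yaw 0.83 tilt [-3.e-04  3.e-04 -1.e+00] q [0.08 0.48 1.48 0.   1.18 0.82] F [-3.7 -2.6  5.5] M [-0.368  0.621  0.324] op 0.359
```

{"name": "step_arm", "arguments": {"targets": "0 0 0 0 0 0.06; 0 0 0 0 0 0.12; 0 0 0 0 0 0.12"}}

```text
time_s: 25.45
eef_pos: [0.6355, 0.1662, 0.1099]
eef_rot: [-0.0, 0.938, 0.348, -0.0]
wrist_force: [-2.7, -1.9, 5.6]
opening: 0.352
```

```bash
python3 mv.py
```

```text
t 25.45 pos [635.5 166.2 109.9] yaw 0.71 tilt [-5.e-04  5.e-04 -1.e+00] q [0.08 0.48 1.48 0.   1.18 0.94] F [-2.7 -1.9  5.6] M [-0.238  0.591  0.381] op 0.352
```

{"name": "step_arm", "arguments": {"targets": "0 0 0 0 0 0.05; 0 0 0 0 0 0.1; 0 0 0 0 0 0.1"}}

```text
time_s: 25.82
eef_pos: [0.6355, 0.1663, 0.1099]
eef_rot: [-0.0, 0.954, 0.3, -0.0]
wrist_force: [-2.8, -1.5, 5.6]
opening: 0.356
```

```bash
python3 mv.py
```

```text
t 25.82 pos [635.5 166.3 109.9] yaw 0.6102 tilt [-5.e-04  6.e-04 -1.e+00] q [0.08 0.48 1.48 0.   1.18 1.04] F [-2.8 -1.5  5.6] M [-0.214  0.585  0.329] op 0.356
```

```bash
cat > avg.py <<'E'
from mv import *
M=[];F=[]
for i in range(8):
    c=optics.camera("side");q=ctrl.get_obs();M.append(q["torque"]);F.append(q["wrist_force"])
print(q["time_s"],np.mean(M,0).round(3),np.std(M,0).round(3),np.mean(F,0).round(2),"yaw",round(yaw(q),3))
s=cam("side");crop(s,"k%d"%int(q["time_s"]*100),205,240,100,90,7);print("k%d"%int(q["time_s"]*100))
E
python3 avg.py
```

```text
26.225 [-0.216  0.592  0.379] [0.022 0.026 0.025] [-3.34 -1.48  5.27] yaw 0.611
k2622
```

{"name": "step_arm", "arguments": {"targets": "0 0 0 0 0 0.05; 0 0 0 0 0 0.1; 0 0 0 0 0 0.1"}}

```text
time_s: 26.65
eef_pos: [0.6354, 0.1663, 0.1098]
eef_rot: [-0.0, 0.968, 0.252, -0.0]
wrist_force: [-4.0, -0.4, 4.4]
opening: 0.357
```

```bash
sed -i 's/range(8)/range(5)/' avg.py; python3 avg.py
```

```text
26.9 [-0.026  0.689  0.408] [0.049 0.031 0.021] [-3.83 -0.32  5.17] yaw 0.51
k2690
```

Torque 0.408 at 3.4 rad: just below the clutch. Next step.

{"name": "step_arm", "arguments": {"targets": "0 0 0 0 0 0.06; 0 0 0 0 0 0.12; 0 0 0 0 0 0.12"}}

```text
time_s: 27.32
eef_pos: [0.6354, 0.1664, 0.1097]
eef_rot: [-0.0, 0.981, 0.193, -0.0]
wrist_force: [-4.4, 2.0, 4.8]
opening: 0.357
```

```bash
python3 avg.py
```

```text
27.575 [0.32  0.783 0.39 ] [0.027 0.02  0.041] [-4.14  1.3   5.02] yaw 0.388
k2757
```

{"name": "step_arm", "arguments": {"targets": "0 0 0 0 0 0.06; 0 0 0 0 0 0.12; 0 0 0 0 0 0.12"}}

```text
time_s: 28.0
eef_pos: [0.6354, 0.1664, 0.1097]
eef_rot: [-0.001, 0.991, 0.134, -0.0]
wrist_force: [-4.3, 3.0, 5.6]
opening: 0.36
```

```bash
python3 avg.py
```

```text
28.25 [0.534 0.791 0.418] [0.016 0.018 0.011] [-4.32  2.88  5.22] yaw 0.269
k2825
```

View pics/k2825.png

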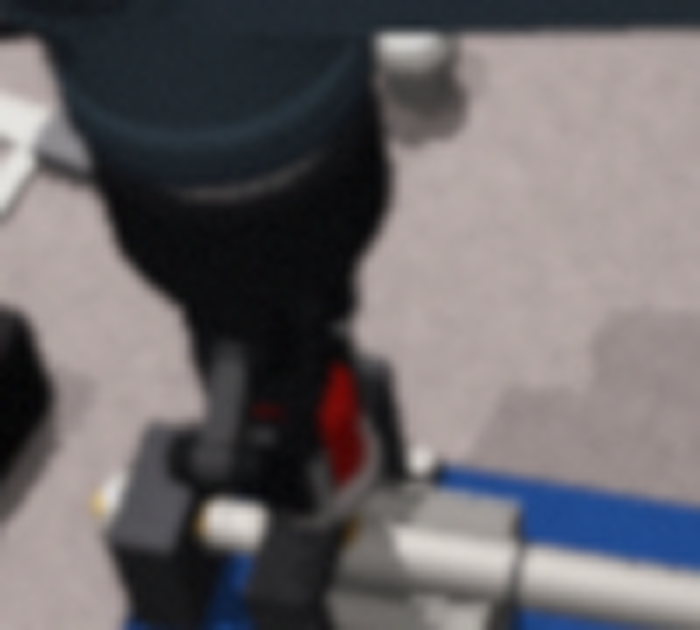

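{"name": "step_arm", "arguments": {"targets": "-0.8 0 0 0 0 0.06; -0.8 0 0 0 0 0.12; -0.8 0 0 0 0 0.12"}}

```text
time_s: 28.68
eef_pos: [0.6352, 0.1664, 0.1097]
eef_rot: [-0.001, 0.997, 0.074, 0.0]
wrist_force: [-2.4, 5.1, 2.5]
opening: 0.352
```

```bash
python3 avg.py
```

```text
28.925 [0.976 0.308 0.247] [0.017 0.016 0.036] [-1.8   4.91  2.53] yaw 0.149
k2892
```

{"name": "step_arm", "arguments": {"targets": "0 -0.8 0 0 0 0.07; 0 -0.8 0 0 0 0.14; 0 -0.8 0 0 0 0.2; 0 -0.8 0 0 0 0.2"}}

```text
time_s: 29.48
eef_pos: [0.6352, 0.1667, 0.1097]
eef_rot: [-0.0, 1.0, -0.026, 0.0]
wrist_force: [-0.6, 3.2, 1.2]
opening: 0.358
```

```bash
python3 avg.py
```

```text
29.725 [0.971 0.053 0.306] [0.05  0.051 0.03 ] [0.05 4.47 0.94] yaw -0.053
k2972
```

{"name": "step_arm", "arguments": {"targets": "0 -0.5 0 0 0 0.07; 0 -0.5 0 0 0 0.14; 0 -0.5 0 0 0 0.2; 0 -0.5 0 0 0 0.2"}}

```text
time_s: 30.28
eef_pos: [0.6351, 0.167, 0.1097]
eef_rot: [-0.0, 0.992, -0.126, 0.0]
wrist_force: [1.3, 5.0, 0.6]
opening: 0.361
```

```bash
python3 avg.py
```

```text
30.525 [ 0.952 -0.211  0.401] [0.019 0.05  0.037] [1.   4.81 0.2 ] yaw -0.253
k3052
```

{"name": "step_arm", "arguments": {"targets": "0 -0.5 0 0 0 0.07; 0 -0.5 0 0 0 0.14; 0 -0.5 0 0 0 0.2; 0 -0.5 0 0 0 0.2"}}

```text
time_s: 31.08
eef_pos: [0.6352, 0.1672, 0.1097]
eef_rot: [-0.0, 0.974, -0.225, 0.0]
wrist_force: [1.3, 3.4, -0.5]
opening: 0.356
```

```bash
python3 avg.py
```

```text
31.325 [ 0.778 -0.362  0.236] [0.015 0.054 0.049] [ 1.2   3.92 -0.75] yaw -0.454
k3132
```

{"name": "step_arm", "arguments": {"targets": "0 -0.5 0 0 0 0.07; 0 -0.5 0 0 0 0.14; 0 -0.5 0 0 0 0.21; 0 -0.5 0 0 0 0.25; 0 -0.5 0 0 0 0.25"}}

```text
time_s: 32.0
eef_pos: [0.6354, 0.1675, 0.1098]
eef_rot: [0.0, 0.939, -0.344, 0.0]
wrist_force: [2.6, 2.2, -1.6]
opening: 0.354
```

```bash
python3 avg.py
```

```text
32.25 [ 0.496 -0.478  0.386] [0.036 0.03  0.011] [ 2.38  2.31 -0.94] yaw -0.704
k3225
```

{"name": "step_arm", "arguments": {"targets": "0 0 0 0 0 0; 0 0 0 0 0 0; 0 0 0 0 0 0; 0 0 0 0 0 0", "grip": 60}}

```text
time_s: 32.8
eef_pos: [0.6352, 0.1677, 0.1098]
eef_rot: [0.0, 0.939, -0.345, -0.0]
wrist_force: [0.0, -0.0, 0.8]
opening: 0.599
```

{"name": "step_arm", "arguments": {"targets": "0 0 -20 0 0 0; 0 0 -45 0 0 0; 0 0 -90 0 0 0; 0 0 -130 0 0 0; 0 0 -130 0 0 0"}}

```text
time_s: 33.42
eef_pos: [0.638, 0.1681, 0.2466]
eef_rot: [-0.002, 0.939, -0.345, 0.005]
wrist_force: [0.8, -0.1, -0.4]
opening: 0.596
```

```bash
python3 mv.py .52 -.05 .24 -.7;python3 - <<'E'
from mv import *
s=cam("side");t=cam("top")
crop(s,"s12",215,280,70,60,11);crop(t,"t12",190,180,90,100,6);crop(s,"s12b",215,250,160,120,5)
E
```

```text
t 33.42 pos [638.  168.1 246.6] yaw -0.7041 tilt [ 1.020e-02  8.000e-04 -9.999e-01] q [ 0.08  0.35  1.37 -0.    1.41  2.35] F [ 0.8 -0.1 -0.4] M [ 0.017  0.009 -0.046] op 0.596
[ 51.2 242.6   5.2] [-0.007 -0.007 -0.004]
```

View pics/s12.png

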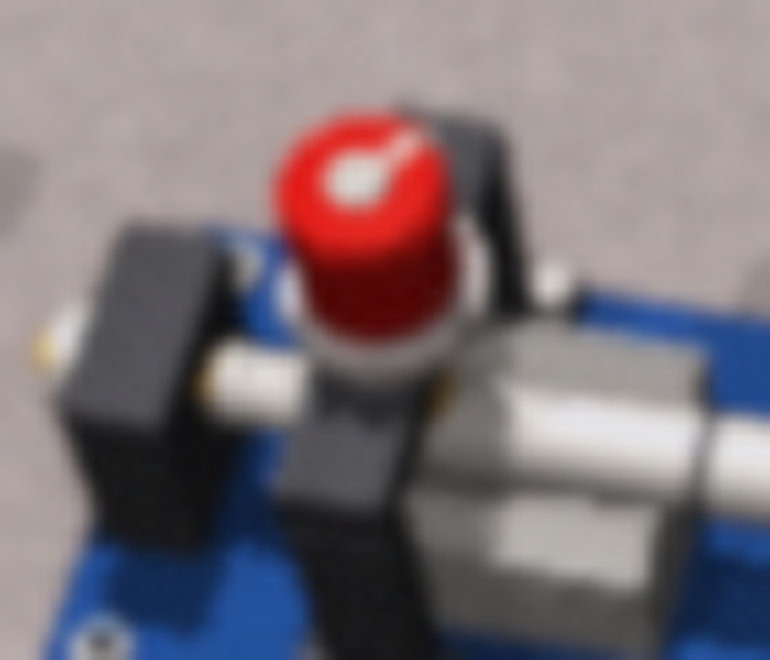

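View pics/t12.png

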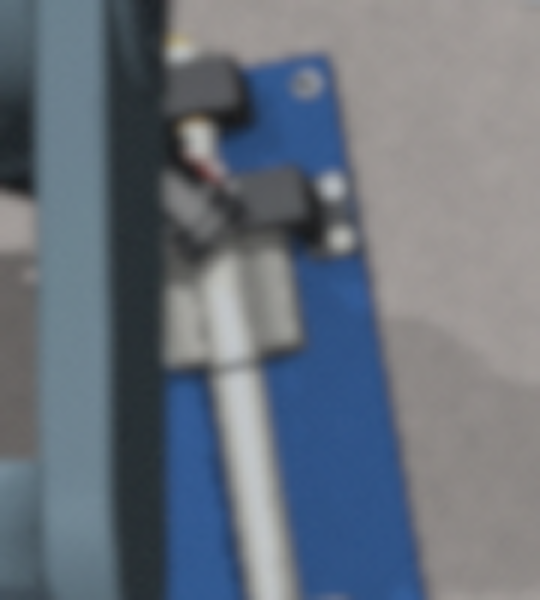

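{"name": "step_arm", "arguments": {"targets": "-10 60 0 0 0 0; -10 120 0 0 0 0; -10 180 0 0 0 0; -10 240 0 0 0 0; -10 240 0 0 0 0"}}

```text
time_s: 34.15
eef_pos: [0.4694, -0.0107, 0.2384]
eef_rot: [0.0, 0.938, -0.347, -0.002]
wrist_force: [0.3, 0.2, 0.7]
opening: 0.601
```

```bash
python3 mv.py;python3 - <<'E'
from mv import *
s=cam("side");t=cam("top")
crop(s,"s13",140,190,200,150,4);crop(t,"t13",200,185,50,50,12);crop(t,"t13b",150,100,320,240,2.5);crop(s,"s13c",230,280,40,40,15)
E
```

```text
t 34.15 pos [469.4 -10.7 238.4] yaw -0.7087 tilt [-3.2e-03  2.0e-04 -1.0e+00] q [-0.28 -0.07  1.85 -0.    1.36  2.  ] F [0.3 0.2 0.7] M [ 0.009 -0.009  0.016] op 0.601
```

View pics/t13.png

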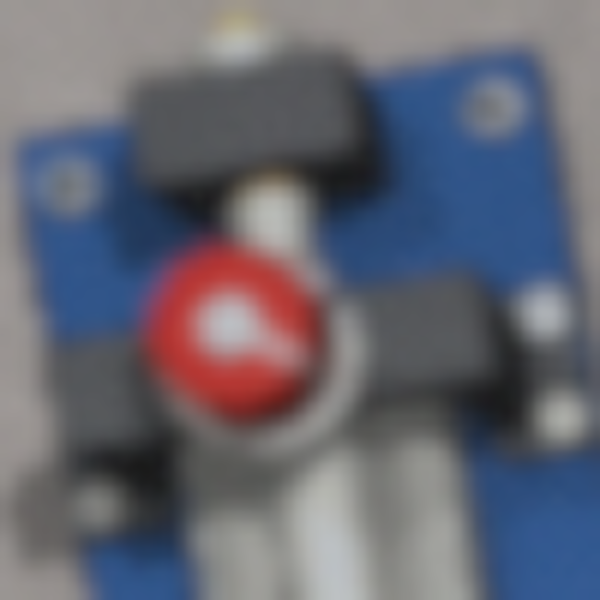

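View pics/t13b.png

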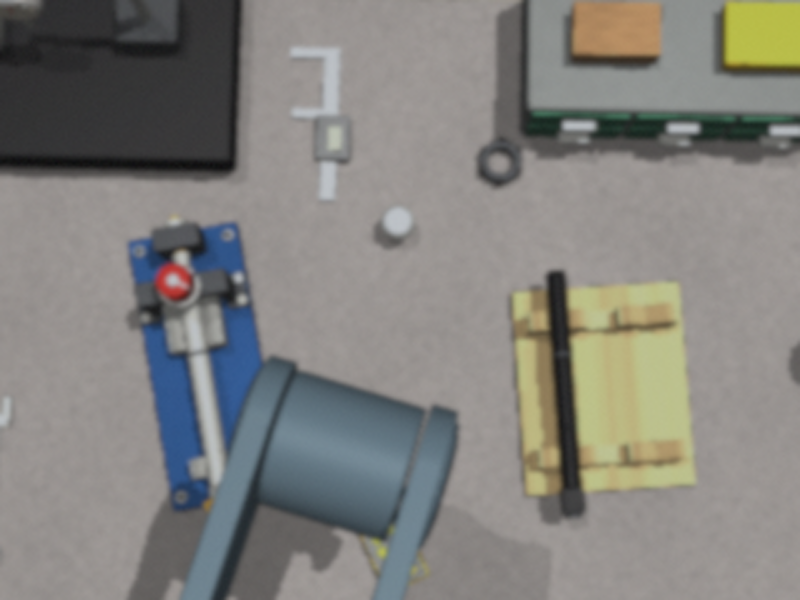

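View pics/s13c.png

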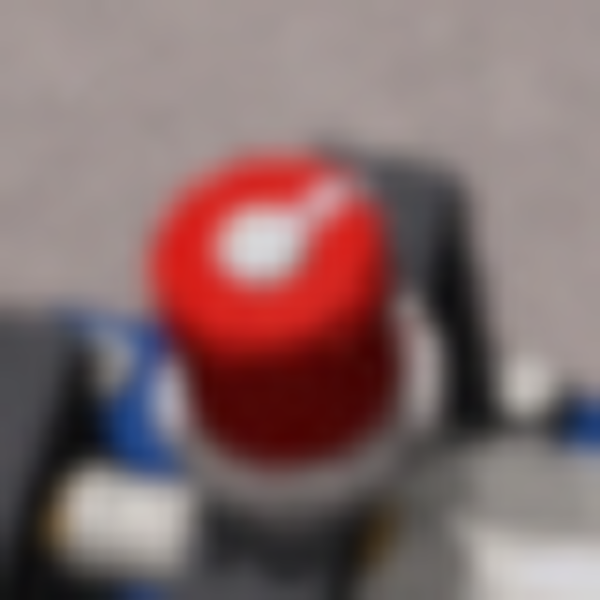

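```bash
python3 - <<'E'
from mv import *
t=cam("top")
a=np.mean([cam("top")["image"].astype(float) for _ in range(6)],0)
c=dict(t);im=np.clip((a-30)*1.6,0,255).astype(np.uint8);c["image"]=im
crop(c,"t14",208,198,26,26,24)
E
```

```text
(no output)
```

View pics/t14.png

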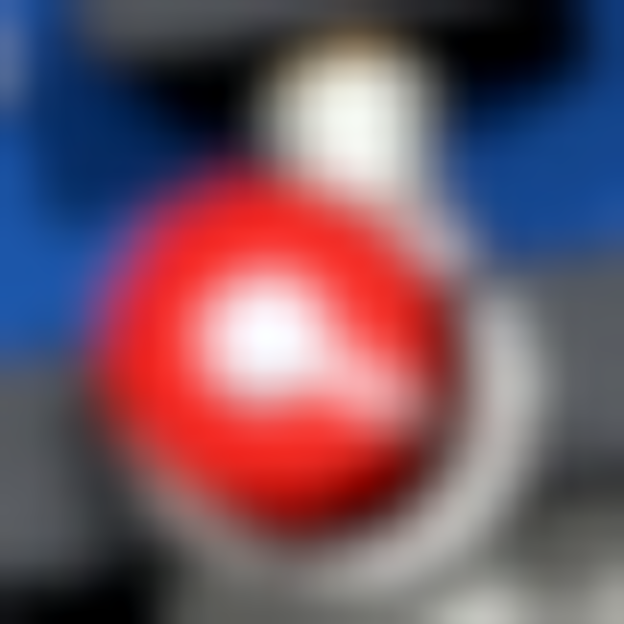

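```bash
python3 - <<'E'
from mv import *
s=cam("side");crop(s,"s15",215,280,160,90,5)
E
python3 - <<'E'
import cv2,numpy as np
a=cv2.imread('pics/s9.png',0).astype(np.float32);b=cv2.imread('pics/s15.png',0).astype(np.float32)
tpl=a[225:300,595:680]
for y0,x0,nm in((225,595,'head'),(190,290,'ring'),(270,530,'block')):
    h,w=70,80;r=cv2.matchTemplate(b,a[y0:y0+h,x0:x0+w],cv2.TM_CCOEFF_NORMED);_,v,_,l=cv2.minMaxLoc(r);print(nm,l[0]-x0,l[1]-y0,round(v,3))
E
```

```text
head -111 -17 0.795
ring 0 -1 0.999
block 0 0 0.993
```

View pics/s15.png

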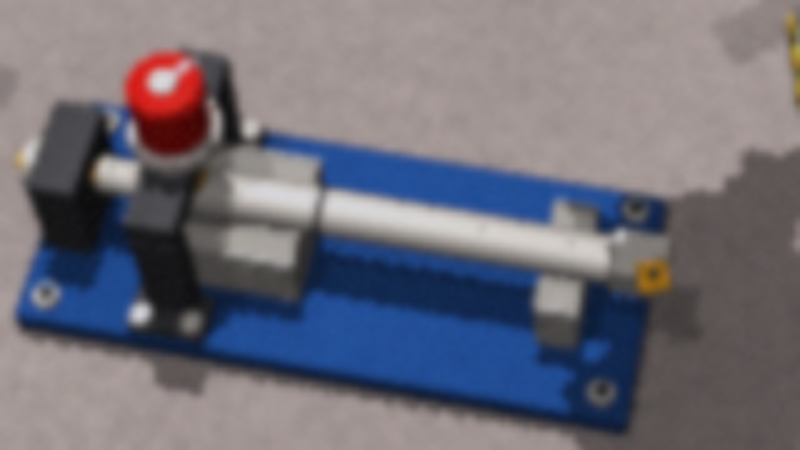

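```bash
python3 -c "
from bench import ticket,ctrl
print(ticket.hand_in(),ctrl.get_obs()['time_s'])"
```

```text
the job is handed in; nothing more can be done
the job is handed in; nothing more can be done
```

The boring bar is clamped against the end stop with the ratchet slipped two clicks. The job is handed in at about 35 s of the 72 allowed. No verdict was reported.

**What I did**
- I gripped the bar from the rest, laid it in both V-blocks and slid it under the bridge. It reached the stop after about 45 mm of travel, within the 42 to 50 expected.
- The first slide bound in the grooves with about 24 N along the bar, well before the stop. I backed off, let go, gripped again and slid it on lifted about 1 mm.
- I pressed it home with 6 to 9 N at the wrist, let it down into the grooves and released it.
- I then turned the red knob clockwise 4.6 rad in one grip and let go.

**Last checks**
- **Ratchet:** the torque climbed to about 0.42 N m, dropped to 0.25 at the first click, climbed to 0.40, and dropped to 0.24 at the second. I stopped on the rise to the third click, at 0.39 N m.
- **Marks:** in the top view the white mark stood about 1.1 rad clockwise of the black. That fits two clicks. The collar mark is only faintly visible, so this is good to perhaps 0.2 rad.
- **Bar:** its ring mark had not moved in the side view since I released it at the stop. The same comparison failed on the bar's head, because the arm's shadow fell on it; to the eye it looks unmoved.
- **Not seen:** the plain end is hidden under the bridge, so the contact with the stop rests on the force felt, not on a picture. The clamp force itself was not measured.
- **Rest of the scene:** the dark bar was in its rest, and the bystanders I could see looked unmoved. The arm stood clear of everything.
- **Calibration:** the two cameras disagreed by 3 to 7 mm in y. I corrected the top view by about 2.5 mm from where the bar was actually gripped.

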